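Unload the spring-collar chucks into the mandrel rack

TASK

Unload the chuck stand: for every chuck that holds a mandrel, pull its spring collar up, turn it to the released position and let it down, draw the mandrel straight up and stand it end-down in any free hole of the perforated rack, fully home on its cross key. Leave every collar locked again: turned back and sprung fully down. Never tug a mandrel hard against its collar, and do not disturb the jar, the spool or the bin.

Things in the scene. Friction and masses are not known exactly. Their poses are not given: they have to be found in the camera images.
- stand: Fixed chuck stand: aluminium block 90 (x) x 372 (y) x 32 mm high with four upright chucks in a row along its y, at y = -132 (chuck 1), -44, 44, 132 mm. Origin: centre of its underside, z up. Each chuck: a fixed barrel 32 mm in diameter with a bore and a rim slot that keeps the mandrel's key along the stand's x, 95 mm above the bench; a steel collar surrounds its top.
- collar1_grip (a point): Point on chuck 1's axis at the middle height of its collar's flats, 93 mm above the bench when down; moves with the collar. The collar is a steel sleeve 48 mm in diameter with two flats 42 mm apart, facing this point's +x and -x, 24 mm wide, from 20 mm below to 16 mm above this point (collar's top). Under them a dark knurled skirt, 8 mm high, 49 mm in diameter. White index line on the -x flat.
- collar1 (a joint): Turn of collar 1, rad. 0 = locked: flats face along the stand's x, lugs lie over the mandrel's key. 1.05 (60 degrees anticlockwise from above) = released: the slot in its top stands over the key, the mandrel can be drawn up. At both ends it sits in a catch (play 0.1) and turns only while pulled up over 7 mm. Same with an empty chuck.
- collar1_lift (a joint): How far collar 1 is pulled up, m: 0 = down in a catch, 0.012 = stop. A spring presses it down with 5 N at 0, 9 N at 0.012. Let go between the catches it stays up at about 0.007.
- collar2_grip (a point): The same point of collar 2.
- collar2 (a joint): Turn of collar 2, rad, as for collar 1.
- collar2_lift (a joint): Pull of collar 2, m, as for collar 1.
- collar3_grip (a point): The same point of collar 3.
- collar3 (a joint): Turn of collar 3, rad, as for collar 1.
- collar3_lift (a joint): Pull of collar 3, m, as for collar 1.
- collar4_grip (a point): The same point of collar 4.
- collar4 (a joint): Turn of collar 4, rad, as for collar 1.
- collar4_lift (a joint): Pull of collar 4, m, as for collar 1.
- mandrel1: Steel rod 108 mm long, 0.11 kg, upright in chuck 1 at the start; absent (None) in some runs. Origin: centre of its lower end, z up along it. Shank 14 mm in diameter to z = 62 mm, chamfered tip; cross key 30 (along x) x 7 x 6 mm at z = 62 to 68; head 12 mm in diameter above, to z = 108. In the chuck its top is 141 mm above the bench, 32 mm above the collar's top when that is down.
- mandrel2: The same, in chuck 2 at the start; absent (None) in some runs.
- mandrel3: The same, in chuck 3 at the start; absent (None) in some runs.
- mandrel4: The same, in chuck 4 at the start; absent (None) in some runs.
- rack: Loose standing rack of perforated stainless sheet, 56 (x) x 196 (y) x 70 mm high, 0.9 kg. Origin: centre of its underside, z up. Four holes along its y at -66, -22, 22, 66 mm, empty at the start, 18 mm wide, straight down from the top to the bench. A mandrel fully home hangs by its cross key on the rack's top, its lower end 8 mm above the bench.
- jar: Bystander: pale plastic jar with a white lid, 64 mm in diameter, 75 mm high. Origin: centre of its underside.
- spool: Bystander: brass wire spool standing on its flange, 76 mm in diameter, 50 mm high. Origin: centre of its underside.
- bin: Bystander: yellow open parts bin, 90 x 150 mm, 60 mm high. Origin: centre of its underside.
Not all that is in view belongs to the job. What is meant by the rack is not pink, and is the smaller of those in its own colour.

How it is judged:
By the outcome, as a careful person would: the job done as asked, in the order asked, and still so for the second after the job is handed in, with the robot touching nothing.
Of mandrel1, mandrel2, mandrel3, mandrel4 only 2 to 3 are there at a start; the rules pass over those that are not, and their reading is None.
At some moment in a run one of rack may be knocked a few centimetres aside while the robot is not near it.
It also fails if it takes over 210 s, if anything falls off the work surface, if the arm or the gripper's body presses on something with over 40 N, if the wrist force passes 120 N, or if a joint passes its speed limit or range.

ROBOT

A 6-joint arm with a two-finger parallel gripper is mounted at the origin on the work surface. World frame = base frame: x ahead of the robot, y to its left, z up, the work surface at z = 0. Lengths are in m, angles in rad, forces in N, time in s.
With the tool pointing down it reaches from about 0.25 to 0.8 m from the base axis. Payload 3.9 kg.
Tool frame: the origin (TCP) lies at the very end of the fingers, on their centre line; the grasp point (between the pads) lies 19 mm behind it; z points along the fingers, y is the line along which they close (so a half turn about z gives the same grasp; the last joint's range is limited). The gripper opens to 85 mm and grips with 20 to 120 N. Pads are 22 mm wide; open, the fingers measure 114 mm over their backs; the gripper's body (76 mm by 85 mm) begins 54 mm behind the grasp point. The pads swing forward as they close: fully open they stand 13 mm farther back than shut.
Start: joints at [1.221, 0.26, -0.138, 1.173, 0, 1.571], TCP at [0.18, 0.493, 0.231] pointing down, gripper open.
Joint ranges: [-2.78, 2.78], [-0.83, 1.72], [-1.28, 1.37], [-1.9, 2.12], [-1.57, 1.48], [-3.14, 3.14]. Speed limits (rad/s): [2.57, 2.57, 3.14, 3.14, 3.14, 3.14].

INTERFACE

Orientations are given as a unit quaternion [w, x, y, z].
In Python, from station import r gives the robot as it stands.
- The arm moves only by the tool play_rows, never from a script. Its argument "commands" is one flat list of numbers, 6 for each row, row after row: the shift along the tool's x, y, z each as a share of 150 mm, from -1 to 1, then the turn, a rotation vector about the tool's x, y, z each as a share of 30 degrees, from -1 to 1. A call has 1 to 5 rows; each row is the pose to reach, as a shift and turn from the pose commanded when the call began, along the tool's axes at that moment; what a row does not reach only later rows make up. A row lasts 1/10 s, in which the tool goes at most 50 mm and 8.59 degrees, less where a joint would pass 70% of its speed; a pose out of reach is approached as far as the arm can. A call with a number of a shift or a turn outside -1 to 1 is refused whole. A call with a gripper value outside its range is refused whole. "hand" is the opening, from -1 (shut) to 1 (fully open), set as the call begins (left out, the last holds). The fingers move at their own pace and stop on an object; "grip_force" is the grip in N (left out, the last holds). Time passes only in rows, so rows that repeat a pose let the fingers close. It gives the time, the measured TCP pose, the force, the opening and the grip force at its end, in the units of the state.
- r.state(): the state, without advancing time (a new reading comes with each control period).
- r.camera(name): name is "side" or "top" or "wrist"; returns a dict with "color" (400x640x3 uint8, red, green, blue), "vertical_fov" (degrees; the focal length in pixels is half the picture's height over the tangent of half this angle, whatever the lens; pixels are square), "cx", "cy" (the principal point, pixels), "R" (3x3) and "t" (3): a world point X has camera coordinates R X + t. Camera axes: x right, y down, z forward; pixel columns grow to the right and rows downward; lengths in m; the calibration is good to about 2 mm. A picture is of the moment at which its call begins. There is no depth.
- r.finish_job(): hands the job in; it is judged then, once.
Trained networks look in the newest picture that a camera, given by its name, has taken for a name from the list of things; names that differ only in an ending like _2 or _b are one class to them, and where a whole thing is asked for, a point or a joint stands for the part that bears it (a point fixed in the world has none). Each returns a list of dicts, best first, with "conf" (0 to 1); they miss things now and then, are a little off and sometimes report something else, mostly with a low value. They report only what shows in the picture. A call takes as long as a camera call. They do not tell look-alikes from the thing itself.
- r.look_for(camera, target): "box" ([left, top, right, bottom] in pixels, round what is visible of it).
- r.masks_of(camera, target): "pixels" (400x640 bool, what is visible of it) and "box" ([left, top, right, bottom] in pixels, round what is visible of it).
The state is a dict: "clock": time; "joints": joint angles; "qvel": joint speeds; "effort": joint torques, N m; "tool_pos": TCP position; "tcp_rot": TCP orientation; "wrist_force": force on the tool from outside, world axes, zero at the start; "ft_torque": the same for the moment, N m; "grip_width": finger opening in m; "finger_force": force on a finger pad.
Only numpy, scipy, OpenCV 4.12 (cv2) and the standard library are available. Lean on these libraries where they do the work, as an engineer would, in place of code of your own. Each camera call takes 0.05 s, during which the arm holds its last target. There are 200 camera calls.

## Working session

There is one attempt and no reset: what is moved stays moved. The work goes in short steps, Python scripts to look and compute and a tool call to move; the robot and the scene stay as the last step left them, time stands still between calls to the robot, and variables do not carry over. Pictures are saved under pics/ and viewed, at most 18 in all, crops included, and the job is handed in when it is done.

Besides the shell and the picture viewer there is one more tool, called after "Emit:" as name(argument=value, ...) on one line, values as JSON. play_rows: Moves the arm, as the interface text tells. Its arguments: {"type":"object","properties":{"commands":{"type":"array"},"hand":{"type":"number"},"grip_force":{"type":"number"}},"required":["commands"]}

```bash
ls; mkdir -p pics; cat > h.py <<'E'
import numpy as np,cv2
from station import r
def cam(n):
    c=r.camera(n); c['f']=200/np.tan(np.radians(c['vertical_fov'])/2); c['R']=np.array(c['R']);c['t']=np.array(c['t']);return c
def proj(c,X):
    p=c['R']@np.array(X,float)+c['t']; return np.array([c['cx']+c['f']*p[0]/p[2],c['cy']+c['f']*p[1]/p[2]])
def atz(c,uv,z):
    d=c['R'].T@np.array([(uv[0]-c['cx'])/c['f'],(uv[1]-c['cy'])/c['f'],1]); o=-c['R'].T@c['t']; return o+d*(z-o[2])/d[2]
def save(n,im): cv2.imwrite('pics/'+n,np.ascontiguousarray(im[...,::-1]))
E
python3 - <<'E'
from h import *
ims=[]
for n in ['side','top','wrist']:
    c=cam(n); save(n+'0.png',c['color']); print(n,c['f'],c['cx'],c['cy'],-c['R'].T@c['t'],c['R'].round(3).tolist())
    for k in ['rack','stand','mandrel1','collar1_grip','jar','spool','bin']:
        print(k,[(np.round(d['box']).tolist(),round(d['conf'],2)) for d in r.look_for(n,k)][:6])
print(r.state())
E
```

```text
pics
side 403.8073219874823 312.6025345351995 202.08761401495516 [ 0.19770082 -0.66567113  0.72094912] [[0.89, -0.456, -0.018], [-0.306, -0.569, -0.763], [0.338, 0.685, -0.646]]
rack [([179.0, 175.0, 247.0, 240.0], 0.82), ([255.0, 161.0, 300.0, 227.0], 0.76), ([203.0, 115.0, 259.0, 181.0], 0.71)]
stand [([310.0, 231.0, 436.0, 397.0], 0.78), ([326.0, 228.0, 347.0, 257.0], 0.43)]
mandrel1 [([401.0, 324.0, 408.0, 342.0], 0.64), ([331.0, 224.0, 340.0, 237.0], 0.64)]
collar1_grip [([386.0, 328.0, 418.0, 362.0], 0.87)]
jar [([361.0, 178.0, 386.0, 211.0], 0.87), ([401.0, 321.0, 408.0, 343.0], 0.2)]
spool [([317.0, 140.0, 341.0, 165.0], 0.75), ([364.0, 289.0, 391.0, 322.0], 0.51)]
bin [([403.0, 220.0, 481.0, 297.0], 0.81), ([402.0, 324.0, 410.0, 342.0], 0.58), ([364.0, 286.0, 390.0, 321.0], 0.33)]
top 409.10653410272425 323.6629955378682 187.3468003906738 [ 0.37427266 -0.0014992   1.27162698] [[0.009, -1.0, 0.015], [-0.989, -0.011, -0.148], [0.149, -0.013, -0.989]]
rack [([235.0, 232.0, 287.0, 300.0], 0.96), ([237.0, 197.0, 306.0, 225.0], 0.81), ([128.0, 204.0, 230.0, 244.0], 0.76)]
stand [(
[... 631 characters left out ...]
oints': array([ 1.22102915e+00,  2.60004829e-01, -1.38083925e-01,  1.17264711e+00,
       -1.20400512e-05,  1.57078413e+00]), 'qvel': array([ 3.32883409e-04, -3.40919792e-04, -2.81080863e-04,  3.74351705e-04,
        2.89059470e-03, -1.35724254e-05]), 'effort': array([-1.10975863e-03, -4.05620992e+01,  2.54237133e+01,  1.18803186e-03,
        5.41797647e-05,  1.48918840e-06]), 'tool_pos': array([0.17991792, 0.49323256, 0.23130787]), 'tcp_rot': array([1.11884433e-05, 1.73987498e-01, 9.84747861e-01, 2.87227604e-05]), 'wrist_force': array([ 0.24053585,  0.27881697, -0.34355038]), 'ft_torque': array([-0.01759779, -0.03457142, -0.00610834]), 'finger_force': 0.0, 'grip_width': 0.08508049135812143}
```

View pics/top0.png

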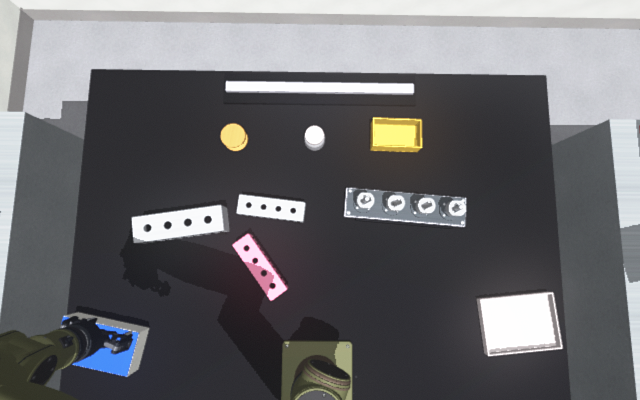

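View pics/side0.png

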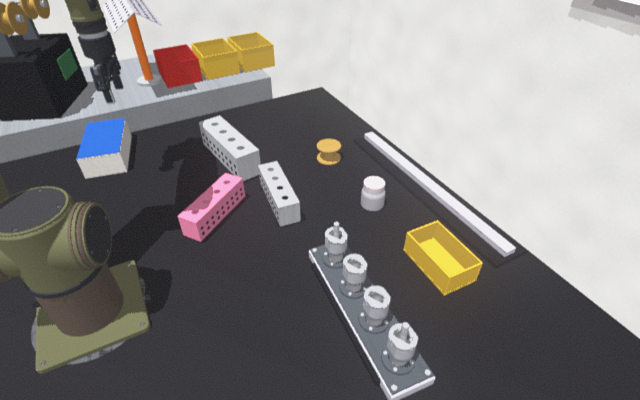

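```bash
python3 - <<'E'
from h import *
a=cv2.imread('pics/side0.png')[215:400,300:445]; b=cv2.imread('pics/top0.png')[180:235,340:470]; d=cv2.imread('pics/top0.png')[185:250,230:310]
a=cv2.resize(a,(435,555),interpolation=3); b=cv2.resize(b,(360,152),interpolation=3); d=cv2.resize(d,(360,292),interpolation=3)
R=np.zeros((555,360,3),np.uint8); R[:152]=b; R[160:452]=d
cv2.imwrite('pics/crop1.png',np.hstack([a,R]))
E
```

```text
(no output)
```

View pics/crop1.png

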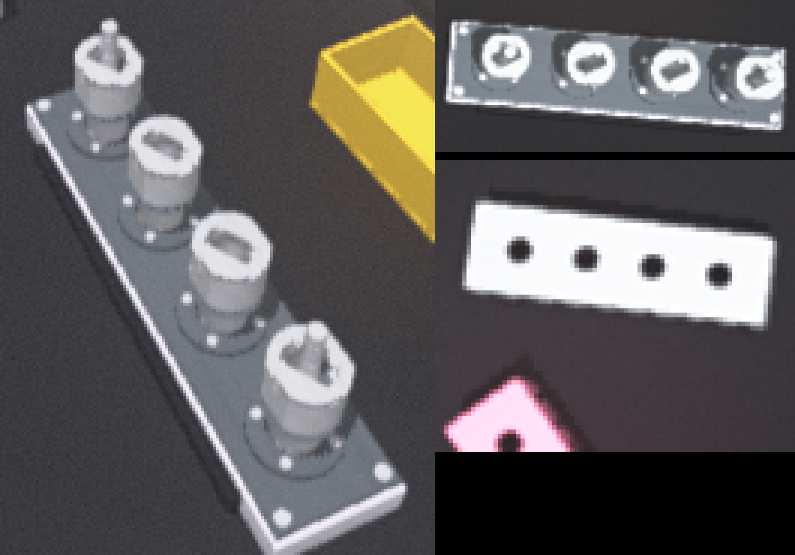

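```bash
python3 - <<'E'
from h import *
c=cam('top'); s=cam('side')
m=r.masks_of('top','stand')[0]['pixels'].astype(np.uint8)
rect=cv2.minAreaRect(cv2.findNonZero(m)); print(rect)
g=cv2.cvtColor(c['color'],cv2.COLOR_RGB2GRAY)
# rack holes
x0,y0,x1,y1=237,193,306,226
sub=g[y0:y1,x0:x1]; 
_,w=cv2.threshold(sub,140,255,0)
cs,h=cv2.findContours(w,cv2.RETR_CCOMP,cv2.CHAIN_APPROX_NONE)
P=[]
for k,hh in zip(cs,h[0]):
    if hh[3]>=0 and cv2.contourArea(k)>3:
        M=cv2.moments(k);u=(M['m10']/M['m00']+x0,M['m01']/M['m00']+y0);X=atz(c,u,.07);P.append(X);print('hole',u,X.round(4))
big=max(cs,key=cv2.contourArea); print(cv2.minAreaRect(big), atz(c,np.array(cv2.minAreaRect(big)[0])+[x0,y0],.07))
for b in [(365,200),(396,202.5),(427,205),(457,207)]: print(atz(c,b,.109))
for b in [(335,226),(405,325)]: print('side mandtop',atz(s,b,.141))
E
```

```text
((404.0985107421875, 208.3770751953125), (122.1449966430664, 34.11461639404297), 5.013113975524902)
hole (292.7953216374269, 210.15204678362574) [0.486  0.0724 0.07  ]
hole (277.8870056497175, 208.1129943502825) [0.4915 0.1163 0.07  ]
hole (263.14689265536725, 206.4858757062147) [0.4959 0.1598 0.07  ]
hole (248.2316384180791, 204.74011299435028) [0.5006 0.2037 0.07  ]
((33.67378234863281, 14.664137840270996), (67.49588775634766, 20.358150482177734), 6.981057643890381) [0.492622   0.13754314 0.07      ]
[ 0.51362988 -0.1360955   0.109     ]
[ 0.50737125 -0.2250305   0.109     ]
[ 0.50110977 -0.31400607  0.109     ]
[ 0.49625519 -0.40019802  0.109     ]
side mandtop [ 0.5066511  -0.14139369  0.141     ]
side mandtop [ 0.49208948 -0.39798178  0.141     ]
```

The rack candidates in the top picture are small white (272,208), large white (180,224) and pink (260,266). The small white one at (272,208) fits the description, and the crop shows its four empty holes. The end chucks hold mandrels (top 365,200 and 457,207); the two middle chucks are empty. Next I'll move over the near end chuck.

```bash
cat >> h.py <<'E'
def pose():
    s=r.state(); w,x,y,z=s['tcp_rot']
    from scipy.spatial.transform import Rotation as Ro
    R=Ro.from_quat([x,y,z,w]).as_matrix(); return np.array(s['tool_pos']),R
def goto(*goals):
    """goals: (x,y,z,psi) ; psi=direction of tool y. prints shares per call, assuming each is reached"""
    from scipy.spatial.transform import Rotation as Ro
    p,R=pose()
    for x,y,z,psi in goals:
        T=np.array([[-np.sin(psi),np.cos(psi),0],[np.cos(psi),np.sin(psi),0],[0,0,-1]]).T
        rv=np.degrees(Ro.from_matrix(R.T@T).as_rotvec())/30
        d=R.T@(np.array([x,y,z])-p)/.15
        n=max(np.abs(d).max(),np.abs(rv).max()); print('shift',d.round(3),'turn',rv.round(3),'mm',round(np.linalg.norm(d)*150),'TOO BIG' if n>1 else '')
        p,R=np.array([x,y,z]),T
E
python3 - <<'E'
from h import *
q=np.radians
goto((.26,.36,.231,q(52)),(.34,.23,.231,q(33)),(.42,.1,.231,q(14)),(.48,-.03,.23,q(-3.8)),(.513,-.137,.215,q(-3.8)))
E
```

```text
shift [-0.806 -0.651  0.002] turn [-0.     0.     0.599] mm 155 
shift [-0.954 -0.355  0.   ] turn [0.    0.    0.633] mm 153 
shift [-1.017 -0.025  0.   ] turn [0.    0.    0.633] mm 153 TOO BIG
shift [-0.938  0.178  0.007] turn [0.    0.    0.593] mm 143 
shift [-0.697  0.267  0.1  ] turn [0. 0. 0.] mm 113
```

Emit:
play_rows(commands=[-0.8, -0.65, 0, 0, 0, 0.6, -0.8, -0.65, 0, 0, 0, 0.6, -0.8, -0.65, 0, 0, 0, 0.6, -0.8, -0.65, 0, 0, 0, 0.6])

```text
clock: 1.75
tool_pos: [0.2605, 0.356, 0.2314]
tcp_rot: [0.001, 0.329, 0.944, -0.001]
wrist_force: [-0.9, 1.1, -0.4]
grip_width: 0.0859
finger_force: 0.0
```

Emit:
play_rows(commands=[-0.95, -0.35, 0, 0, 0, 0.63, -0.95, -0.35, 0, 0, 0, 0.63, -0.95, -0.35, 0, 0, 0, 0.63, -0.95, -0.35, 0, 0, 0, 0.63])

```text
clock: 2.15
tool_pos: [0.3414, 0.2276, 0.2315]
tcp_rot: [0.001, 0.48, 0.877, -0.0]
wrist_force: [0.3, 0.9, -0.2]
grip_width: 0.0856
finger_force: 0.0
```

Emit:
play_rows(commands=[-1, -0.03, 0, 0, 0, 0.63, -1, -0.03, 0, 0, 0, 0.63, -1, -0.03, 0, 0, 0, 0.63, -1, -0.03, 0, 0, 0, 0.63])

```text
clock: 2.55
tool_pos: [0.4203, 0.0999, 0.2315]
tcp_rot: [0.001, 0.617, 0.787, 0.0]
wrist_force: [-0.1, 0.9, -0.2]
grip_width: 0.0853
finger_force: 0.0
```

Emit:
play_rows(commands=[-0.94, 0.18, 0, 0, 0, 0.6, -0.94, 0.18, 0, 0, 0, 0.6, -0.94, 0.18, 0, 0, 0, 0.6, -0.94, 0.18, 0, 0, 0, 0.6])

```text
clock: 2.95
tool_pos: [0.4805, -0.0291, 0.2312]
tcp_rot: [0.001, 0.732, 0.682, 0.0]
wrist_force: [-0.5, 0.7, 0.4]
grip_width: 0.0852
finger_force: 0.0
```

Emit:
play_rows(commands=[-0.7, 0.27, 0.1, 0, 0, 0, -0.7, 0.27, 0.1, 0, 0, 0, -0.7, 0.27, 0.1, 0, 0, 0, -0.7, 0.27, 0.1, 0, 0, 0, -0.7, 0.27, 0.1, 0, 0, 0])

```text
clock: 3.45
tool_pos: [0.5109, -0.1324, 0.2162]
tcp_rot: [-0.001, 0.73, 0.684, 0.0]
wrist_force: [0.6, 0.7, -0.5]
grip_width: 0.0854
finger_force: 0.0
```

```bash
python3 - <<'E'
from h import *
print(pose()[0],r.state()['clock'],r.state()['joints'])
c=cam('wrist'); save('w1.png',c['color'])
p=pose()[0]
print('axis px',proj(c,[p[0],p[1],.141]),proj(c,[p[0],p[1],.109]))
for k in ['mandrel1','collar1_grip','stand']:
  print(k,[(np.round(d['box']).tolist(),round(d['conf'],2)) for d in r.look_for('wrist',k)][:6])
E
```

```text
[ 0.51085296 -0.13243928  0.21616255] 3.45 [-2.54395441e-01  2.72623863e-01 -1.60601406e-01  1.13899826e+00
  1.20046901e-03  1.38182888e+00]
axis px [319.14083928 210.21327682] [319.25172794 198.47755906]
mandrel1 [([309.0, 188.0, 337.0, 219.0], 0.98)]
collar1_grip [([313.0, 187.0, 338.0, 220.0], 0.71), ([299.0, 252.0, 344.0, 323.0], 0.5)]
stand [([274.0, 127.0, 368.0, 348.0], 0.8), ([300.0, 328.0, 346.0, 350.0], 0.46)]
```

View pics/w1.png

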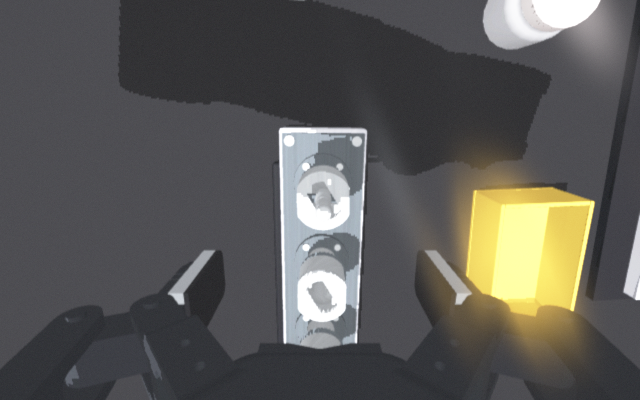

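```bash
python3 - <<'E'
from h import *
c=cam('wrist'); g=cv2.cvtColor(c['color'],cv2.COLOR_RGB2GRAY)
big=cv2.resize(c['color'][120:350,270:375],(420,920)[::1],interpolation=3)[:,:]
a=cv2.resize(c['color'][155:235,280:370],(450,400),interpolation=3)
b=cv2.resize(c['color'][255:335,280:370],(350,311),interpolation=3)
o=np.zeros((400,800,3),np.uint8); o[:,:450]=a; o[:311,450:]=b; save('crop2.png',o)
# stand side edges at rows 140..260
for v in range(140,261,15):
    row=g[v,:].astype(int); d=np.diff(cv2.GaussianBlur(g,(3,3),0)[v].astype(int)); 
    l=265+np.argmax(d[265:300]); R=345+np.argmin(d[345:385]); print(v,l,R,atz(c,(l+.5,v),.032).round(4)[:2],atz(c,(R+.5,v),.032).round(4)[:2])
E
```

```text
140 278 365 [ 0.4725 -0.09  ] [ 0.5603 -0.0958]
155 278 365 [ 0.471  -0.1051] [ 0.5599 -0.1109]
170 278 364 [ 0.4695 -0.1206] [ 0.5585 -0.1264]
185 279 363 [ 0.4689 -0.1365] [ 0.557  -0.1423]
200 279 362 [ 0.4673 -0.1528] [ 0.5555 -0.1586]
215 279 362 [ 0.4657 -0.1695] [ 0.555  -0.1753]
230 280 361 [ 0.4651 -0.1868] [ 0.5534 -0.1925]
245 280 360 [ 0.4633 -0.2044] [ 0.5517 -0.2102]
260 280 360 [ 0.4616 -0.2225] [ 0.5512 -0.2283]
```

View pics/crop2.png

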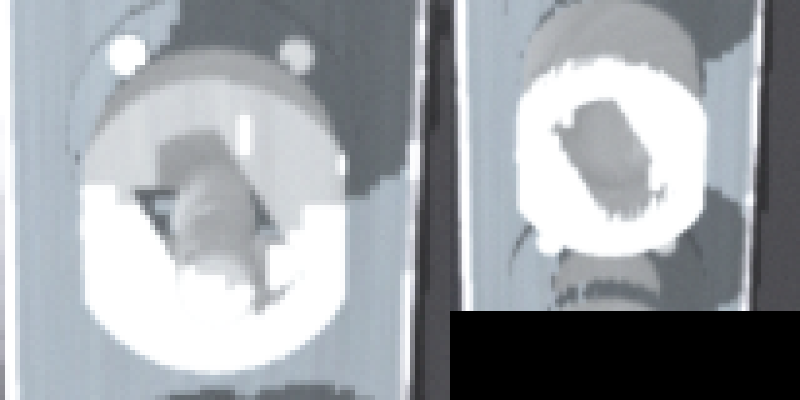

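```bash
python3 - <<'E'
from h import *
c=cam('wrist')
A=atz(c,(322.6,200.2),.109);B=atz(c,(321.6,295.1),.109);M=atz(c,(323,212),.141)
print(A,B,M,'yaw',np.degrees(np.arctan2(-(A-B)[0],(A-B)[1])),np.linalg.norm(A-B))
print('edgewidths',np.linalg.norm(atz(c,(296,200),.109)-atz(c,(349.2,200),.109)))
print(pose())
q=np.radians
goto((A[0],A[1],.15,q(-4)),(A[0],A[1],.08,q(-4)))
E
```

```text
[ 0.51380655 -0.1348342   0.109     ] [ 0.50741759 -0.2221057   0.109     ] [ 0.51381031 -0.1347055   0.141     ] yaw -4.187032143197182 0.08750504523624751
edgewidths 0.04333916715614149
(array([ 0.51111666, -0.13334553,  0.21667397]), array([[ 6.54179024e-02,  9.97857866e-01,  4.19988483e-04],
       [ 9.97857951e-01, -6.54179335e-02,  6.06971096e-05],
       [ 8.80418670e-05,  4.15118169e-04, -9.99999910e-01]]))
shift [-0.009  0.018  0.444] turn [ 0.001 -0.     0.008] mm 67 
shift [0.    0.    0.467] turn [0. 0. 0.] mm 70
```

Emit:
play_rows(commands=[-0.01, 0.018, 0.25, 0, 0, 0.01, -0.01, 0.018, 0.44, 0, 0, 0.01, -0.01, 0.018, 0.44, 0, 0, 0.01, -0.01, 0.018, 0.44, 0, 0, 0.01])

```text
clock: 4.15
tool_pos: [0.5134, -0.1357, 0.1506]
tcp_rot: [-0.0, 0.732, 0.681, -0.0]
wrist_force: [1.2, 0.1, -0.4]
grip_width: 0.0852
finger_force: 0.0
```

Emit:
play_rows(commands=[0, 0, 0.15, 0, 0, 0, 0, 0, 0.3, 0, 0, 0, 0, 0, 0.4, 0, 0, 0, 0, 0, 0.465, 0, 0, 0, 0, 0, 0.465, 0, 0, 0])

```text
clock: 4.65
tool_pos: [0.514, -0.1361, 0.0808]
tcp_rot: [0.0, 0.732, 0.681, 0.0]
wrist_force: [-1.2, 1.0, 0.1]
grip_width: 0.085
finger_force: 0.0
```

```bash
python3 - <<'E'
from h import *
print(pose()[0])
c=cam('wrist'); p=pose()[0]
save('w2.png',c['color'])
goto((.5137,-.1348,.08,np.radians(-4.1)))
E
```

```text
[ 0.51401762 -0.13609147  0.08082123]
shift [ 0.009 -0.006  0.01 ] turn [ 0.002  0.    -0.001] mm 2
```

View pics/w2.png

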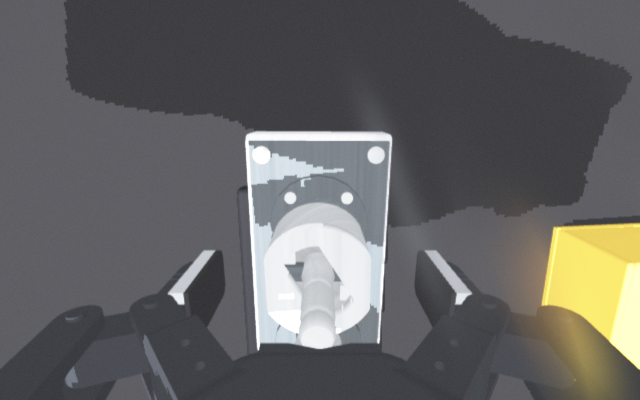

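The collar at (318,283) is centred between the open fingers. Closing.

Emit:
play_rows(commands=[0.005, -0.003, 0, 0, 0, 0, 0.005, -0.003, 0, 0, 0, 0, 0.005, -0.003, 0, 0, 0, 0, 0.005, -0.003, 0, 0, 0, 0, 0.005, -0.003, 0, 0, 0, 0], hand=-1, grip_force=50)

```text
clock: 5.2
tool_pos: [0.5133, -0.1354, 0.0816]
tcp_rot: [0.0, 0.732, 0.681, 0.0]
wrist_force: [-2.1, 0.7, 6.1]
grip_width: 0.041
finger_force: 51.6
```

Emit:
play_rows(commands=[0, 0, 0, 0, 0, 0, 0, 0, 0, 0, 0, 0, 0, 0, 0, 0, 0, 0, 0, 0, 0, 0, 0, 0, 0, 0, 0, 0, 0, 0])

```text
clock: 5.7
tool_pos: [0.5133, -0.1354, 0.0816]
tcp_rot: [0.0, 0.732, 0.681, 0.0]
wrist_force: [-2.4, 0.4, 5.7]
grip_width: 0.0408
finger_force: 51.6
```

Emit:
play_rows(commands=[0, 0, -0.02, 0, 0, 0, 0, 0, -0.04, 0, 0, 0, 0, 0, -0.06, 0, 0, 0, 0, 0, -0.073, 0, 0, 0, 0, 0, -0.073, 0, 0, 0])

```text
clock: 6.2
tool_pos: [0.5133, -0.1354, 0.0912]
tcp_rot: [-0.0, 0.732, 0.681, -0.0]
wrist_force: [1.9, -1.6, -9.8]
grip_width: 0.041
finger_force: 51.6
```

Emit:
play_rows(commands=[0, 0, 0, 0, 0, 0, 0, 0, 0, 0, 0, 0])

```text
clock: 6.4
tool_pos: [0.5132, -0.1354, 0.0912]
tcp_rot: [-0.0, 0.732, 0.681, -0.0]
wrist_force: [2.3, -1.6, -9.8]
grip_width: 0.0411
finger_force: 51.6
```

Emit:
play_rows(commands=[0, 0, 0, 0, 0, -0.2, 0, 0, 0, 0, 0, -0.45, 0, 0, 0, 0, 0, -0.7, 0, 0, 0, 0, 0, -0.9, 0, 0, 0, 0, 0, -1])

```text
clock: 6.9
tool_pos: [0.5134, -0.1354, 0.0913]
tcp_rot: [-0.0, 0.53, 0.848, -0.0]
wrist_force: [2.5, -0.9, -10.3]
grip_width: 0.0412
finger_force: 51.6
```

Emit:
play_rows(commands=[0, 0, 0, 0, 0, -0.2, 0, 0, 0, 0, 0, -0.45, 0, 0, 0, 0, 0, -0.7, 0, 0, 0, 0, 0, -0.9, 0, 0, 0, 0, 0, -1])

```text
clock: 7.4
tool_pos: [0.5132, -0.1351, 0.0913]
tcp_rot: [-0.0, 0.293, 0.956, 0.0]
wrist_force: [-1.1, 2.5, -7.8]
grip_width: 0.0413
finger_force: 51.9
```

Emit:
play_rows(commands=[0, 0, 0, 0, 0, -0.01, 0, 0, 0, 0, 0, -0.01])

```text
clock: 7.6
tool_pos: [0.5132, -0.1351, 0.0913]
tcp_rot: [-0.0, 0.293, 0.956, 0.0]
wrist_force: [1.7, 0.6, -10.0]
grip_width: 0.0414
finger_force: 51.9
```

```bash
python3 - <<'E'
from h import *
p,R=pose(); print(p,np.degrees(np.arctan2(R[1,1],R[0,1])),r.state()['ft_torque'],r.state()['wrist_force'])
E
```

```text
[ 0.51318843 -0.13512697  0.09132085] 55.981962535026454 [ 0.16336765 -0.35112445 -1.50779441] [  1.65883909   0.58775644 -10.0011234 ]
```

Emit:
play_rows(commands=[0, 0, 0.02, 0, 0, 0, 0, 0, 0.04, 0, 0, 0, 0, 0, 0.055, 0, 0, 0, 0, 0, 0.066, 0, 0, 0, 0, 0, 0.066, 0, 0, 0])

```text
clock: 8.1
tool_pos: [0.5132, -0.1351, 0.0817]
tcp_rot: [-0.0, 0.291, 0.957, 0.0]
wrist_force: [0.9, 2.1, -5.9]
grip_width: 0.0414
finger_force: 52.6
```

```bash
python3 - <<'E'
from h import *
p,R=pose(); print(p,np.degrees(np.arctan2(R[1,1],R[0,1])),r.state()['ft_torque'],r.state()['wrist_force'])
E
```

```text
[ 0.51321685 -0.13513412  0.08173019] 56.120009055813455 [ 0.42030088 -0.06678812 -1.9258197 ] [ 0.93029568  2.10095808 -5.93913872]
```

Emit:
play_rows(commands=[0, 0, 0, 0, 0, 0, 0, 0, 0, 0, 0, 0, 0, 0, 0, 0, 0, 0, 0, 0, 0, 0, 0, 0], hand=0.35)

```text
clock: 8.5
tool_pos: [0.5139, -0.1355, 0.0822]
tcp_rot: [0.001, 0.291, 0.957, -0.0]
wrist_force: [0.1, -0.5, -0.0]
grip_width: 0.0576
finger_force: 0.0
```

Emit:
play_rows(commands=[0, 0, -0.3, 0, 0, 0, 0, 0, -0.6, 0, 0, 0, 0, 0, -0.9, 0, 0, 0, 0, 0, -0.9, 0, 0, 0])

```text
clock: 8.9
tool_pos: [0.5176, -0.1365, 0.2235]
tcp_rot: [0.006, 0.291, 0.957, 0.0]
wrist_force: [0.7, -0.4, -0.3]
grip_width: 0.0577
finger_force: 0.0
```

```bash
python3 - <<'E'
from h import *
p,R=pose(); print(p,np.degrees(np.arctan2(R[1,1],R[0,1])),r.state()['ft_torque'],r.state()['wrist_force'])
c=cam('wrist'); save('w3.png',c['color']); print(proj(c,[.5137,-.1348,.109]),proj(c,[.5137,-.1348,.141]))
E
```

```text
[ 0.51760629 -0.13650604  0.22347809] 56.20650261742617 [-0.04223975 -0.0615089   0.00310729] [ 0.71332204 -0.43959402 -0.3301022 ]
[317.22539861 189.00954468] [317.05307698 199.76441622]
```

View pics/w3.png

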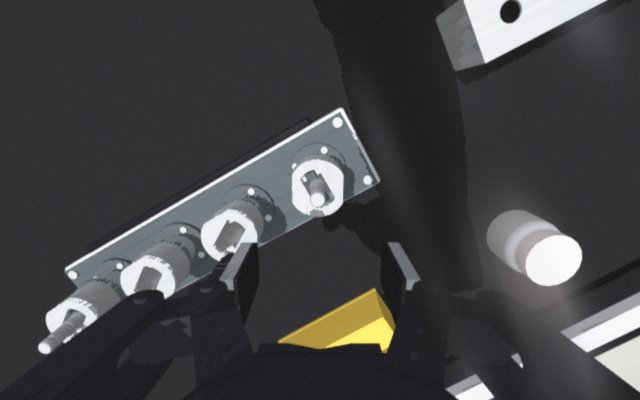

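```bash
python3 - <<'E'
from h import *
p,R=pose();print(p,R[:,2])
goto((.5134,-.135,.175,np.radians(55.9)),(.5134,-.135,.114,np.radians(55.9)))
E
```

```text
[ 0.51607958 -0.13612359  0.22041072] [ 0.00801705 -0.00237576 -0.99996504]
shift [ 0.021 -0.004  0.303] turn [0.005 0.015 0.01 ] mm 46 
shift [0.    0.    0.407] turn [0. 0. 0.] mm 61
```

Emit:
play_rows(commands=[0, 0, 0.1, 0, 0, 0, 0, 0, 0.2, 0, 0, 0, 0, 0, 0.3, 0, 0, 0, 0, 0, 0.3, 0, 0, 0, 0, 0, 0.3, 0, 0, 0])

```text
clock: 9.45
tool_pos: [0.5125, -0.1351, 0.1707]
tcp_rot: [-0.001, 0.291, 0.957, -0.0]
wrist_force: [-0.3, -0.2, 0.8]
grip_width: 0.0578
finger_force: 0.0
```

```bash
python3 - <<'E'
from h import *
p,R=pose();print(p,R[:,2])
goto((.5134,-.135,.114,np.radians(55.9)))
E
```

```text
[ 0.51250123 -0.13512892  0.1706707 ] [-2.41755728e-03  5.60865326e-04 -9.99996920e-01]
shift [-0.005  0.004  0.378] turn [-0.002 -0.004  0.009] mm 57
```

Emit:
play_rows(commands=[0, 0, 0.1, 0, 0, 0, 0, 0, 0.2, 0, 0, 0, 0, 0, 0.3, 0, 0, 0, 0, 0, 0.375, 0, 0, 0, 0, 0, 0.375, 0, 0, 0])

```text
clock: 9.95
tool_pos: [0.5125, -0.1351, 0.1143]
tcp_rot: [-0.001, 0.291, 0.957, -0.0]
wrist_force: [-0.9, -0.7, 0.7]
grip_width: 0.0577
finger_force: 0.0
```

Emit:
play_rows(commands=[0, 0, 0, 0, 0, 0, 0, 0, 0, 0, 0, 0, 0, 0, 0, 0, 0, 0, 0, 0, 0, 0, 0, 0, 0, 0, 0, 0, 0, 0], hand=-1, grip_force=30)

```text
clock: 10.45
tool_pos: [0.514, -0.1356, 0.1162]
tcp_rot: [0.001, 0.291, 0.957, -0.0]
wrist_force: [-0.6, -0.8, 4.8]
grip_width: 0.0108
finger_force: 29.2
```

Emit:
play_rows(commands=[0, 0, 0, 0, 0, 0, 0, 0, 0, 0, 0, 0, 0, 0, 0, 0, 0, 0])

```text
clock: 10.75
tool_pos: [0.514, -0.1356, 0.1162]
tcp_rot: [0.001, 0.291, 0.957, -0.0]
wrist_force: [-0.7, 0.0, 6.3]
grip_width: 0.011
finger_force: 29.4
```

Emit:
play_rows(commands=[0, 0, -0.02, 0, 0, 0, 0, 0, -0.04, 0, 0, 0, 0, 0, -0.06, 0, 0, 0, 0, 0, -0.06, 0, 0, 0])

```text
clock: 11.15
tool_pos: [0.5134, -0.1353, 0.1246]
tcp_rot: [-0.0, 0.291, 0.957, -0.0]
wrist_force: [0.2, -0.2, -1.4]
grip_width: 0.0105
finger_force: 29.2
```

Emit:
play_rows(commands=[0, 0, -0.15, 0, 0, 0, 0, 0, -0.3, 0, 0, 0, 0, 0, -0.45, 0, 0, 0, 0, 0, -0.6, 0, 0, 0, 0, 0, -0.7, 0, 0, 0])

```text
clock: 11.65
tool_pos: [0.5136, -0.1354, 0.2308]
tcp_rot: [0.001, 0.291, 0.957, -0.0]
wrist_force: [-0.7, -1.0, -0.3]
grip_width: 0.0111
finger_force: 29.6
```

```bash
python3 - <<'E'
from h import *
c=cam('top'); print(r.state()['clock'])
g=cv2.cvtColor(c['color'],cv2.COLOR_RGB2GRAY)
for d in r.look_for('top','rack'): print(np.round(d['box']),d['conf'])
p,R=pose();print(p,R[:,2])
q=np.radians
goto((.51,-.0,.235,q(38)),(.50,.08,.235,q(15)),(.49,.13,.235,q(-6)))
E
```

```text
11.7
[234. 235. 285. 299.] 0.95
[235. 197. 306. 225.] 0.91
[132. 202. 231. 245.] 0.84
[ 0.51466212 -0.13567442  0.23140762] [ 0.00388456 -0.0010456  -0.99999191]
shift [ 0.529  0.734 -0.025] turn [0.004 0.007 0.605] mm 136 
shift [0.461 0.276 0.   ] turn [0.    0.    0.767] mm 81 
shift [0.339 0.022 0.   ] turn [0.  0.  0.7] mm 51
```

Emit:
play_rows(commands=[0.53, 0.73, 0, 0, 0, 0.6, 0.53, 0.73, 0, 0, 0, 0.6, 0.53, 0.73, 0, 0, 0, 0.6, 0.53, 0.73, 0, 0, 0, 0.6])

```text
clock: 12.15
tool_pos: [0.507, 0.0044, 0.228]
tcp_rot: [-0.002, 0.434, 0.901, 0.0]
wrist_force: [-0.6, -0.3, -0.4]
grip_width: 0.0111
finger_force: 29.7
```

Emit:
play_rows(commands=[0.41, 0.2, 0, 0, 0, 0.77, 0.41, 0.2, 0, 0, 0, 0.77, 0.41, 0.2, 0, 0, 0, 0.77, 0.41, 0.2, 0, 0, 0, 0.77])

```text
clock: 12.55
tool_pos: [0.4932, 0.0668, 0.2283]
tcp_rot: [-0.001, 0.608, 0.794, -0.001]
wrist_force: [-0.9, -0.4, -0.1]
grip_width: 0.0106
finger_force: 29.8
```

Emit:
play_rows(commands=[0, 0, 0, 0, 0, 0.7, 0, 0, 0, 0, 0, 0.7, 0, 0, 0, 0, 0, 0.7, 0, 0, 0, 0, 0, 0.7, 0, 0, 0, 0, 0, 0.7])

```text
clock: 13.05
tool_pos: [0.4938, 0.066, 0.2289]
tcp_rot: [-0.0, 0.742, 0.67, -0.0]
wrist_force: [0.4, -0.1, -1.8]
grip_width: 0.011
finger_force: 29.8
```

```bash
python3 - <<'E'
from h import *
p,R=pose();print(p,R[:,2],np.degrees(np.arctan2(R[1,1],R[0,1])))
c=cam('wrist'); save('w4.png',c['color'])
for X in [(.486,.0724,.07),(.4915,.1163,.07),(.4959,.1598,.07),(.5006,.2037,.07)]: print(proj(c,X))
E
```

```text
[0.49381738 0.06603642 0.2288589 ] [-8.17371660e-04 -3.06239185e-04 -9.99999619e-01] -5.828202072425133
[310.63462804 178.67421919]
[311.35160469 131.78261363]
[310.94680204  81.57891239]
[310.80580035  26.48989061]
```

View pics/w4.png

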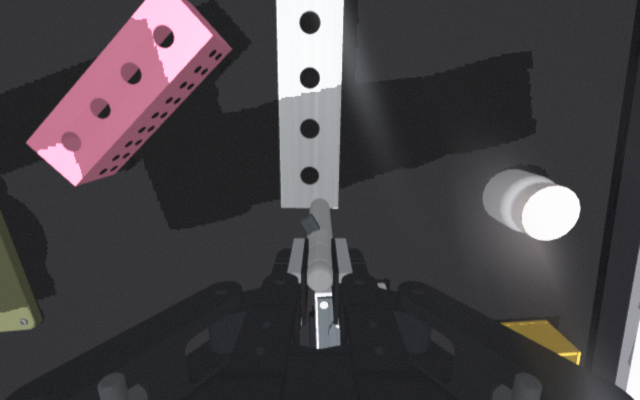

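Hole row at (310,176), (310,128), (310,78), (310,22). The mandrel hangs straight in the jaws, tip near (320,205), key at (311,225).

```bash
cat >> h.py <<'E'
def holes(c,u0,u1,v0,v1,th=80,z=.07):
    """dark blobs in window, on plane z"""
    g=cv2.cvtColor(c['color'],cv2.COLOR_RGB2GRAY)[v0:v1,u0:u1]
    n,l,s,ce=cv2.connectedComponentsWithStats((g<th).astype(np.uint8)); out=[]
    for i in range(1,n):
        x,y,w,h,a=s[i]
        if 40<a<900 and .6<w/h<1.6 and a>.55*w*h: out.append((ce[i]+[u0,v0],a,w,h,atz(c,ce[i]+[u0,v0],z)))
    return sorted(out,key=lambda o:-o[0][1])
E
python3 - <<'E'
from h import *
c=cam('wrist');p,R=pose(); print(p)
P=[]
for o in holes(c,284,336,0,200): print(o[0].round(1),o[1:4],o[4].round(4)); P.append(o[4])
P=np.array(P)
y=np.array([-66,-22,22,66])/1e3
if len(P)==4:
    ctr=P.mean(0); d=(y[:,None]*(P-ctr)).sum(0); print('ctr',ctr,'yaw',np.degrees(np.arctan2(-d[0],d[1])),'scale',np.linalg.norm(d)/(y**2).sum())
print('tip pred',proj(c,[p[0],p[1],p[2]-.083]),'key',proj(c,[p[0],p[1],p[2]-.021]))
print((c['color'][195:225:4,306:334].mean(2)).astype(int))
E
```

```text
[0.49388428 0.06630087 0.22907201]
[309.2 175.2] (np.int32(243), np.int32(18), np.int32(17)) [0.4851 0.0761 0.07  ]
[309.2 128.4] (np.int32(275), np.int32(19), np.int32(19)) [0.4899 0.1197 0.07  ]
[309.3  77.7] (np.int32(287), np.int32(19), np.int32(20)) [0.4949 0.1633 0.07  ]
[309.1  22.5] (np.int32(322), np.int32(19), np.int32(22)) [0.4996 0.2071 0.07  ]
ctr [0.49237659 0.14153979 0.07      ] yaw -6.364628534114084 scale 0.998499966656842
tip pred [319.22090079 206.92528914] key [318.99893827 239.42707836]
[[158 158 158 156 154 155 156 158 160 164 160 157 159 157 157 157 159 159
  159 160 159 157 157 158 156 156 156 159]
 [159 158 156 156 154 156 157 156 149 137 132 126 123 123 122 122 127 133
  142 151 158 158 155 158 159 155 154 158]
 [157 159 158 156 150 126 117 119 119 122 124 119 120 123 120 122 122 120
  121 120 121 123 137 154 157 156 156 157]
 [139 147 144 139 118 116 119 121 123 123 123 124 123 123 119 121 119 121
  120 122 119 121 121 136 143 146 146 165]
 [ 54  54  59  77 114 117 119 120 120 122 123 122 122 121 120 121 120 120
  120 120 122 120 116 107  65  54  54  55]
 [ 56  57  61  60  63  63  73 105 118 122 125 123 124 120 120 120 120 120
  119 120 121 120 116 111  83  55  56  55]
 [ 71  74  75  78  77  79  75  69  65  86 118 124 122 121 120 119 120 119
  121 120 120 121 118 115  98  60  57  56]
 [ 75  70  75  73  74  77  79  78  77  73  65  72 108 121 121 120 120 119
  120 119 119 120 121 118 108  71  56  53]]
```

```bash
python3 - <<'E'
from h import *
p,R=pose();print(p,R[:,2])
q=np.radians(-6.3)
goto((.4848,.0761,.215,q),(.4848,.0761,.165,q),(.4848,.0761,.092,q))
E
```

```text
[0.49388428 0.06630087 0.22907201] [-4.81747656e-04 -1.83487884e-04 -9.99999867e-01]
shift [ 0.059 -0.067  0.094] turn [-0.001  0.     0.014] mm 19 
shift [0.    0.    0.333] turn [0. 0. 0.] mm 50 
shift [0.    0.    0.487] turn [0. 0. 0.] mm 73
```

Emit:
play_rows(commands=[0.059, -0.067, 0.1, 0, 0, 0.015, 0.059, -0.067, 0.2, 0, 0, 0.015, 0.059, -0.067, 0.3, 0, 0, 0.015, 0.059, -0.067, 0.36, 0, 0, 0.015, 0.059, -0.067, 0.36, 0, 0, 0.015])

```text
clock: 13.65
tool_pos: [0.4838, 0.0763, 0.1742]
tcp_rot: [-0.001, 0.745, 0.667, -0.001]
wrist_force: [-0.5, -0.6, -1.0]
grip_width: 0.011
finger_force: 29.7
```

Emit:
play_rows(commands=[0, 0, 0, 0, 0, 0, 0, 0, 0, 0, 0, 0, 0, 0, 0, 0, 0, 0])

```text
clock: 13.95
tool_pos: [0.4855, 0.0767, 0.1761]
tcp_rot: [0.0, 0.745, 0.667, 0.001]
wrist_force: [-0.5, 0.2, -1.0]
grip_width: 0.0111
finger_force: 29.7
```

```bash
python3 - <<'E'
from h import *
p,R=pose();print(p,R[:,2])
c=cam('wrist')
for o in holes(c,270,350,0,220): print(o[0].round(1),o[1:4],o[4].round(4))
print('tip pred',proj(c,[p[0],p[1],p[2]-.083]),'hole1',proj(c,[p[0],p[1],.07]))
save('w5.png',cv2.resize(c['color'][150:310,240:400],(560,560),interpolation=3))
q=np.radians(-6.3)
goto((.4848,.0761,.165,q),(.4848,.0761,.092,q))
E
```

```text
[0.48548934 0.07667901 0.17607644] [ 1.42760740e-03  2.20868125e-04 -9.99998957e-01]
[318.5 144.7] (np.int32(393), np.int32(22), np.int32(22)) [0.49   0.1198 0.07  ]
[318.5  84.7] (np.int32(433), np.int32(22), np.int32(25)) [0.4949 0.1633 0.07  ]
[316.5  18.6] (np.int32(394), np.int32(21), np.int32(25)) [0.4984 0.2068 0.07  ]
tip pred [318.93110968 207.11876317] hole1 [318.95263306 198.85799513]
shift [-0.004 -0.004  0.073] turn [ 0.002 -0.001 -0.003] mm 11 
shift [0.    0.    0.487] turn [0. 0. 0.] mm 73
```

View pics/w5.png

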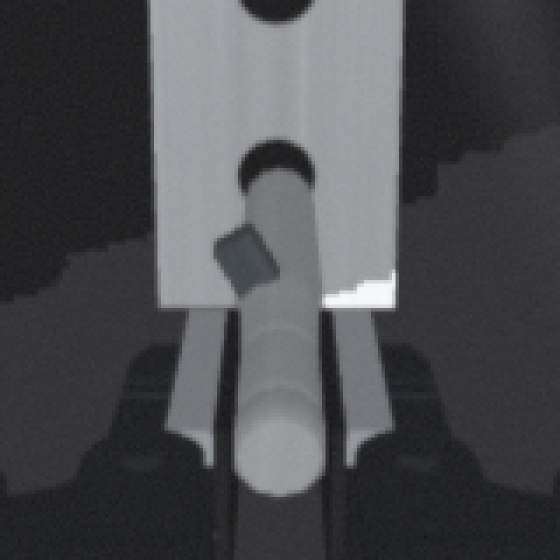

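Emit:
play_rows(commands=[-0.004, -0.007, 0.05, 0, 0, 0, -0.004, -0.007, 0.1, 0, 0, 0, -0.004, -0.007, 0.15, 0, 0, 0, -0.004, -0.007, 0.19, 0, 0, 0, -0.004, -0.007, 0.23, 0, 0, 0])

```text
clock: 14.5
tool_pos: [0.4835, 0.0761, 0.14]
tcp_rot: [-0.0, 0.745, 0.667, -0.0]
wrist_force: [-1.1, -0.5, -0.8]
grip_width: 0.0106
finger_force: 29.7
```

Emit:
play_rows(commands=[0, 0, 0.04, 0, 0, 0, 0, 0, 0.08, 0, 0, 0])

```text
clock: 14.7
tool_pos: [0.4838, 0.0761, 0.1283]
tcp_rot: [-0.0, 0.745, 0.667, -0.0]
wrist_force: [-0.1, -0.4, -1.4]
grip_width: 0.0109
finger_force: 29.7
```

Emit:
play_rows(commands=[0, 0, 0.06, 0, 0, 0, 0, 0, 0.12, 0, 0, 0, 0, 0, 0.17, 0, 0, 0, 0, 0, 0.22, 0, 0, 0, 0, 0, 0.22, 0, 0, 0])

```text
clock: 15.2
tool_pos: [0.483, 0.076, 0.0947]
tcp_rot: [-0.0, 0.745, 0.667, -0.001]
wrist_force: [0.1, -0.4, -0.7]
grip_width: 0.0109
finger_force: 29.8
```

Emit:
play_rows(commands=[0, 0, 0.01, 0, 0, 0, 0, 0, 0.02, 0, 0, 0, 0, 0, 0.02, 0, 0, 0])

```text
clock: 15.5
tool_pos: [0.4839, 0.0761, 0.093]
tcp_rot: [0.0, 0.745, 0.667, 0.0]
wrist_force: [-0.6, 0.4, -1.1]
grip_width: 0.0104
finger_force: 29.8
```

Emit:
play_rows(commands=[0, 0, 0.006, 0, 0, 0, 0, 0, 0.013, 0, 0, 0, 0, 0, 0.013, 0, 0, 0])

```text
clock: 15.8
tool_pos: [0.4841, 0.0762, 0.0912]
tcp_rot: [0.0, 0.745, 0.667, 0.0]
wrist_force: [-0.4, 0.2, 0.1]
grip_width: 0.0108
finger_force: 30.1
```

Emit:
play_rows(commands=[0, 0, 0, 0, 0, 0, 0, 0, 0, 0, 0, 0, 0, 0, 0, 0, 0, 0, 0, 0, 0, 0, 0, 0], hand=0.35)

```text
clock: 16.2
tool_pos: [0.4838, 0.0761, 0.0909]
tcp_rot: [0.0, 0.745, 0.667, 0.0]
wrist_force: [0.3, 0.3, -0.4]
grip_width: 0.0578
finger_force: 0.0
```

Emit:
play_rows(commands=[0, 0, -0.2, 0, 0, 0, 0, 0, -0.4, 0, 0, 0, 0, 0, -0.6, 0, 0, 0, 0, 0, -0.8, 0, 0, 0, 0, 0, -0.9, 0, 0, 0])

```text
clock: 16.7
tool_pos: [0.485, 0.0763, 0.2287]
tcp_rot: [0.001, 0.745, 0.667, 0.002]
wrist_force: [0.6, -0.3, -0.1]
grip_width: 0.0576
finger_force: 0.0
```

```bash
python3 - <<'E'
from h import *
p,R=pose();print(p,R[:,2])
c=cam('wrist'); save('w6.png',c['color'][100:350,170:470])
print('top if home',proj(c,[.4851,.0761,.116]))
for d in r.look_for('wrist','mandrel1'): print(np.round(d['box']),d['conf'])
q=np.radians
goto((.5,-.03,.228,q(14)),(.5134,-.13,.228,q(36)),(.5134,-.1351,.2,q(56)),(.5134,-.1351,.0825,q(56)))
E
```

```text
[0.48497939 0.07632998 0.22867486] [ 3.94039282e-03  6.34063461e-04 -9.99992036e-01]
top if home [318.83097467 197.107058  ]
[310. 172. 328. 204.] 0.68
shift [-0.694  0.175  0.002] turn [ 0.01  -0.001 -0.68 ] mm 107 
shift [-0.668 -0.075  0.   ] turn [ 0.     0.    -0.733] mm 101 
shift [-0.028 -0.02   0.187] turn [ 0.     0.    -0.667] mm 28 
shift [0.    0.    0.783] turn [0. 0. 0.] mm 118
```

View pics/w6.png

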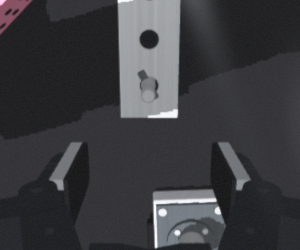

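The mandrel hangs on its key in hole 1 (head at (318,190), full frame). Next I'll relock this collar.

Emit:
play_rows(commands=[-0.69, 0.17, 0, 0, 0, -0.68, -0.69, 0.17, 0, 0, 0, -0.68, -0.69, 0.17, 0, 0, 0, -0.68])

```text
clock: 17.1
tool_pos: [0.4971, -0.032, 0.2245]
tcp_rot: [-0.0, 0.615, 0.789, -0.001]
wrist_force: [0.4, 0.3, 0.5]
grip_width: 0.0579
finger_force: 0.0
```

Emit:
play_rows(commands=[-0.67, -0.07, 0, 0, 0, -0.73, -0.67, -0.07, 0, 0, 0, -0.73, -0.67, -0.07, 0, 0, 0, -0.73])

```text
clock: 17.4
tool_pos: [0.5116, -0.1333, 0.2242]
tcp_rot: [-0.0, 0.454, 0.891, -0.001]
wrist_force: [0.1, 1.1, -0.8]
grip_width: 0.0576
finger_force: 0.0
```

Emit:
play_rows(commands=[0, 0, 0.2, 0, 0, -0.67, 0, 0, 0.2, 0, 0, -0.67, 0, 0, 0.2, 0, 0, -0.67, 0, 0, 0.2, 0, 0, -0.67, 0, 0, 0.2, 0, 0, -0.67])

```text
clock: 17.9
tool_pos: [0.5112, -0.1295, 0.195]
tcp_rot: [-0.001, 0.293, 0.956, -0.0]
wrist_force: [0.4, -0.8, 0.7]
grip_width: 0.0574
finger_force: 0.0
```

```bash
python3 - <<'E'
from h import *
p,R=pose();print(p,R[:,2])
q=np.radians
goto((.5134,-.1352,.13,q(56)),(.5134,-.1352,.0825,q(56)))
E
```

```text
[ 0.51120269 -0.1294798   0.19498017] [-1.47982839e-03  3.28354663e-04 -9.99998851e-01]
shift [-0.034 -0.023  0.433] turn [-0.001 -0.003 -0.002] mm 65 
shift [0.    0.    0.317] turn [0. 0. 0.] mm 48
```

Emit:
play_rows(commands=[-0.034, -0.023, 0.15, 0, 0, 0, -0.034, -0.023, 0.3, 0, 0, 0, -0.034, -0.023, 0.43, 0, 0, 0, -0.034, -0.023, 0.43, 0, 0, 0, -0.034, -0.023, 0.43, 0, 0, 0])

```text
clock: 18.4
tool_pos: [0.5138, -0.1352, 0.1314]
tcp_rot: [-0.0, 0.292, 0.956, -0.0]
wrist_force: [0.7, -0.4, 0.3]
grip_width: 0.0579
finger_force: 0.0
```

```bash
python3 - <<'E'
from h import *
p,R=pose();print(p,R[:,2])
goto((.5134,-.1352,.0825,np.radians(56)))
E
```

```text
[ 0.51379102 -0.13515735  0.13139652] [-8.06024284e-04  2.20488289e-04 -9.99999651e-01]
shift [ 0.002 -0.002  0.326] turn [-0.001 -0.002 -0.   ] mm 49
```

Emit:
play_rows(commands=[0, 0, 0.1, 0, 0, 0, 0, 0, 0.2, 0, 0, 0, 0, 0, 0.28, 0, 0, 0, 0, 0, 0.325, 0, 0, 0, 0, 0, 0.325, 0, 0, 0])

```text
clock: 18.9
tool_pos: [0.5137, -0.1352, 0.0823]
tcp_rot: [-0.0, 0.292, 0.956, -0.0]
wrist_force: [-0.5, 0.3, -0.0]
grip_width: 0.0577
finger_force: 0.0
```

Emit:
play_rows(commands=[0, 0, 0, 0, 0, 0, 0, 0, 0, 0, 0, 0, 0, 0, 0, 0, 0, 0, 0, 0, 0, 0, 0, 0, 0, 0, 0, 0, 0, 0], hand=-1, grip_force=50)

```text
clock: 19.4
tool_pos: [0.5143, -0.1358, 0.0835]
tcp_rot: [0.001, 0.293, 0.956, -0.0]
wrist_force: [-1.8, -1.7, 5.1]
grip_width: 0.0415
finger_force: 51.9
```

Emit:
play_rows(commands=[0, 0, -0.02, 0, 0, 0, 0, 0, -0.04, 0, 0, 0, 0, 0, -0.06, 0, 0, 0, 0, 0, -0.073, 0, 0, 0, 0, 0, -0.073, 0, 0, 0])

```text
clock: 19.9
tool_pos: [0.5142, -0.1358, 0.0934]
tcp_rot: [0.0, 0.292, 0.956, -0.0]
wrist_force: [2.9, -5.3, -9.8]
grip_width: 0.041
finger_force: 51.7
```

```bash
python3 - <<'E'
from h import *
p,R=pose();s=r.state();print(p,R[:,2],np.degrees(np.arctan2(R[1,1],R[0,1])),s['wrist_force'],s['ft_torque'])
E
```

```text
[ 0.514235   -0.13578785  0.0934404 ] [ 9.09269406e-05 -8.73120079e-04 -9.99999615e-01] 55.99053774849456 [ 2.93988826 -5.26579335 -9.838401  ] [-0.98693843 -0.52423941 -0.2297164 ]
```

Emit:
play_rows(commands=[0, 0, 0, 0, 0, 0.2, 0, 0, 0, 0, 0, 0.45, 0, 0, 0, 0, 0, 0.7, 0, 0, 0, 0, 0, 0.9, 0, 0, 0, 0, 0, 1])

```text
clock: 20.4
tool_pos: [0.5138, -0.1361, 0.0932]
tcp_rot: [0.0, 0.531, 0.847, -0.001]
wrist_force: [2.0, -5.5, -9.9]
grip_width: 0.0412
finger_force: 51.7
```

Emit:
play_rows(commands=[0, 0, 0, 0, 0, 0.2, 0, 0, 0, 0, 0, 0.45, 0, 0, 0, 0, 0, 0.7, 0, 0, 0, 0, 0, 0.9, 0, 0, 0, 0, 0, 1])

```text
clock: 20.9
tool_pos: [0.5132, -0.1362, 0.093]
tcp_rot: [0.0, 0.732, 0.681, -0.001]
wrist_force: [1.6, -6.5, -9.4]
grip_width: 0.041
finger_force: 51.8
```

```bash
python3 - <<'E'
from h import *
p,R=pose();s=r.state();print(p,np.degrees(np.arctan2(R[1,1],R[0,1])),s['wrist_force'],s['ft_torque'])
E
```

```text
[ 0.5131925  -0.13622459  0.09304592] -4.1535882846966485 [ 1.62066732 -6.52759913 -9.40206355] [-1.23824353 -0.19513938  0.16254608]
```

Emit:
play_rows(commands=[0, 0, 0.02, 0, 0, 0, 0, 0, 0.04, 0, 0, 0, 0, 0, 0.055, 0, 0, 0, 0, 0, 0.068, 0, 0, 0, 0, 0, 0.068, 0, 0, 0])

```text
clock: 21.4
tool_pos: [0.5132, -0.1363, 0.0836]
tcp_rot: [0.0, 0.731, 0.682, -0.001]
wrist_force: [-1.1, -5.9, -4.5]
grip_width: 0.0411
finger_force: 52.5
```

Emit:
play_rows(commands=[0, 0, 0, 0, 0, 0, 0, 0, 0, 0, 0, 0, 0, 0, 0, 0, 0, 0, 0, 0, 0, 0, 0, 0], hand=0.4)

```text
clock: 21.8
tool_pos: [0.5142, -0.1349, 0.0838]
tcp_rot: [0.0, 0.731, 0.682, 0.0]
wrist_force: [0.4, -0.1, 1.3]
grip_width: 0.0599
finger_force: 0.0
```

Emit:
play_rows(commands=[0, 0, -0.2, 0, 0, 0, 0, 0, -0.4, 0, 0, 0, 0, 0, -0.6, 0, 0, 0, 0, 0, -0.8, 0, 0, 0, 0, 0, -0.9, 0, 0, 0])

```text
clock: 22.3
tool_pos: [0.5153, -0.1353, 0.2215]
tcp_rot: [0.002, 0.731, 0.682, 0.001]
wrist_force: [0.7, 0.5, 0.8]
grip_width: 0.0599
finger_force: 0.0
```

```bash
python3 - <<'E'
from h import *
c=cam('wrist'); p,R=pose();s=r.state();print(p,s['clock'],s['joints'])
a=cv2.resize(c['color'][130:350,240:400],(400,550),interpolation=3); 
side=cam('side'); b=cv2.resize(side['color'][215:400,300:445],(400,510),interpolation=3)
o=np.zeros((550,800,3),np.uint8);o[:,:400]=a;o[:510,400:]=b;save('w7.png',o)
q=np.radians
u=np.array([np.sin(q(4.15)),np.cos(q(4.15))]); D=np.array([.5134,-.1352])-.264*u; print('D est',D)
goto((.51,-.23,.23,q(-4.1)),(.4943,-.36,.225,q(-4.1)),(D[0],D[1],.217,q(-4.1)))
E
```

```text
[ 0.51623023 -0.13559721  0.22306753] 22.35 [-2.57146863e-01  2.73211248e-01 -1.41469180e-01  1.14902629e+00
  4.68566846e-04  1.38295610e+00]
D est [ 0.49429489 -0.39850779]
shift [-0.631  0.005 -0.059] turn [0.011 0.001 0.004] mm 95 
shift [-0.872 -0.042  0.033] turn [0. 0. 0.] mm 131 
shift [-0.256  0.018  0.053] turn [0. 0. 0.] mm 39
```

View pics/w7.png

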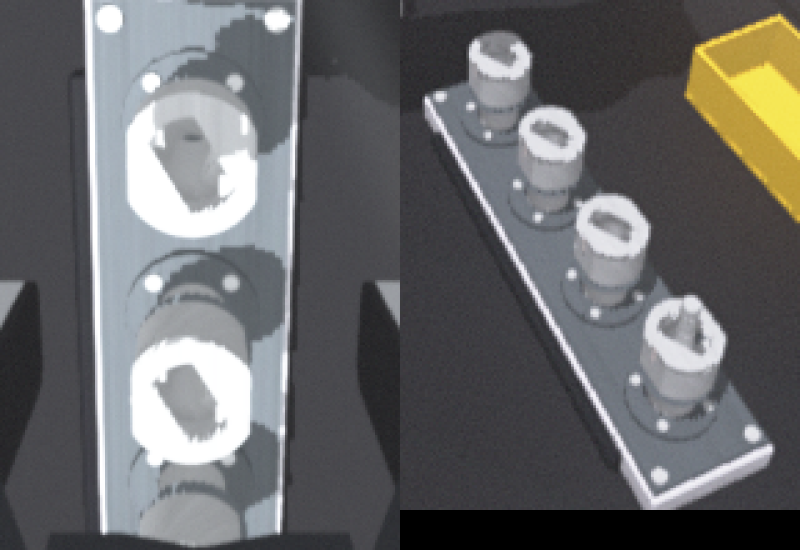

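Collar A is locked again, with its slot parallel to its neighbour's. On to the far chuck.

Emit:
play_rows(commands=[-0.63, 0.01, 0, 0, 0, 0, -0.63, 0.01, 0, 0, 0, 0, -0.63, 0.01, 0, 0, 0, 0], hand=1)

```text
clock: 22.7
tool_pos: [0.5083, -0.2337, 0.2169]
tcp_rot: [0.0, 0.733, 0.68, -0.001]
wrist_force: [-0.5, 0.2, -0.1]
grip_width: 0.0857
finger_force: 0.0
```

Emit:
play_rows(commands=[-0.87, -0.01, 0, 0, 0, 0, -0.87, -0.01, 0, 0, 0, 0, -0.87, -0.01, 0, 0, 0, 0])

```text
clock: 23.0
tool_pos: [0.4977, -0.3616, 0.2169]
tcp_rot: [-0.001, 0.732, 0.682, -0.0]
wrist_force: [0.9, -0.4, 0.2]
grip_width: 0.0855
finger_force: 0.0
```

Emit:
play_rows(commands=[-0.26, 0, 0, 0, 0, 0, -0.26, 0, 0, 0, 0, 0, -0.26, 0, 0, 0, 0, 0, -0.26, 0, 0, 0, 0, 0])

```text
clock: 23.4
tool_pos: [0.4954, -0.3971, 0.2175]
tcp_rot: [-0.001, 0.731, 0.682, 0.0]
wrist_force: [-0.0, 0.4, -0.4]
grip_width: 0.0855
finger_force: 0.0
```

```bash
python3 - <<'E'
from h import *
c=cam('wrist');p,R=pose();print(p,R[:,2])
D=np.array([.4943,-.3985])
print('pred',proj(c,[*D,.109]),proj(c,[*D,.141]))
save('w8.png',cv2.resize(c['color'][155:255,270:370],(500,500),interpolation=3))
E
```

```text
[ 0.49559308 -0.39705609  0.21790174] [-9.46536084e-04  1.35294865e-03 -9.99998637e-01]
pred [318.09904306 199.93066207] [317.82246454 211.75804095]
```

View pics/w8.png

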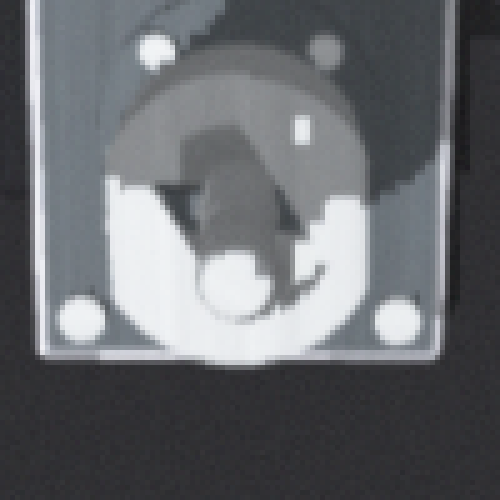

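```bash
python3 - <<'E'
from h import *
p,R=pose();c=cam('wrist');print(p,atz(c,(317.3,199.2),.109))
goto((.4938,-.398,.15,np.radians(-4.1)),(.4938,-.398,.081,np.radians(-4.1)))
E
```

```text
[ 0.49559308 -0.39705609  0.21790174] [ 0.49391558 -0.39788386  0.109     ]
shift [-0.007 -0.012  0.455] turn [-0.001 -0.002  0.007] mm 68 
shift [0.   0.   0.46] turn [0. 0. 0.] mm 69
```

Emit:
play_rows(commands=[-0.007, -0.01, 0.15, 0, 0, 0.007, -0.007, -0.01, 0.3, 0, 0, 0.007, -0.007, -0.01, 0.45, 0, 0, 0.007, -0.007, -0.01, 0.45, 0, 0, 0.007, -0.007, -0.01, 0.45, 0, 0, 0.007])

```text
clock: 24.0
tool_pos: [0.4941, -0.3986, 0.1512]
tcp_rot: [-0.0, 0.732, 0.681, -0.0]
wrist_force: [-0.1, -0.5, -0.4]
grip_width: 0.0857
finger_force: 0.0
```

```bash
python3 - <<'E'
from h import *
goto((.4938,-.398,.081,np.radians(-4.1)))
E
```

```text
shift [ 0.004 -0.002  0.468] turn [-0.001 -0.001 -0.001] mm 70
```

Emit:
play_rows(commands=[0.003, -0.002, 0.15, 0, 0, 0, 0.003, -0.002, 0.3, 0, 0, 0, 0.003, -0.002, 0.4, 0, 0, 0, 0.003, -0.002, 0.465, 0, 0, 0, 0.003, -0.002, 0.465, 0, 0, 0])

```text
clock: 24.5
tool_pos: [0.4938, -0.3988, 0.0811]
tcp_rot: [-0.0, 0.732, 0.681, -0.0]
wrist_force: [-0.4, 0.3, -0.8]
grip_width: 0.0852
finger_force: 0.0
```

Emit:
play_rows(commands=[0, 0, 0, 0, 0, 0, 0, 0, 0, 0, 0, 0, 0, 0, 0, 0, 0, 0, 0, 0, 0, 0, 0, 0, 0, 0, 0, 0, 0, 0], hand=-1, grip_force=50)

```text
clock: 25.0
tool_pos: [0.4932, -0.3995, 0.0826]
tcp_rot: [0.0, 0.733, 0.681, -0.001]
wrist_force: [-2.7, 0.4, 5.1]
grip_width: 0.041
finger_force: 52.3
```

Emit:
play_rows(commands=[0, 0, 0, 0, 0, 0, 0, 0, 0, 0, 0, 0, 0, 0, 0, 0, 0, 0, 0, 0, 0, 0, 0, 0, 0, 0, 0, 0, 0, 0])

```text
clock: 25.5
tool_pos: [0.4932, -0.3995, 0.0826]
tcp_rot: [0.0, 0.733, 0.681, -0.001]
wrist_force: [-2.7, 0.2, 6.0]
grip_width: 0.0413
finger_force: 52.3
```

Emit:
play_rows(commands=[0, 0, -0.02, 0, 0, 0, 0, 0, -0.04, 0, 0, 0, 0, 0, -0.06, 0, 0, 0, 0, 0, -0.073, 0, 0, 0, 0, 0, -0.073, 0, 0, 0])

```text
clock: 26.0
tool_pos: [0.4932, -0.3995, 0.0916]
tcp_rot: [-0.0, 0.733, 0.681, -0.001]
wrist_force: [-0.7, -4.8, -9.4]
grip_width: 0.0411
finger_force: 51.6
```

Emit:
play_rows(commands=[0, 0.001, 0, 0, 0, -0.2, 0, 0.003, 0, 0, 0, -0.45, 0, 0.004, 0, 0, 0, -0.7, 0.001, 0.005, 0, 0, 0, -0.9, 0.001, 0.006, 0, 0, 0, -1])

```text
clock: 26.5
tool_pos: [0.4937, -0.3994, 0.0914]
tcp_rot: [-0.001, 0.53, 0.848, -0.001]
wrist_force: [-2.1, -4.0, -10.1]
grip_width: 0.0414
finger_force: 51.8
```

Emit:
play_rows(commands=[0, 0.001, 0, 0, 0, -0.2, 0, 0.002, 0, 0, 0, -0.45, 0, 0.003, 0, 0, 0, -0.7, 0.001, 0.005, 0, 0, 0, -0.9, 0.001, 0.005, 0, 0, 0, -1])

```text
clock: 27.0
tool_pos: [0.4939, -0.3987, 0.0913]
tcp_rot: [-0.001, 0.294, 0.956, -0.0]
wrist_force: [-1.6, -4.8, -10.7]
grip_width: 0.0414
finger_force: 51.8
```

```bash
python3 - <<'E'
from h import *
p,R=pose();s=r.state();print(p,np.degrees(np.arctan2(R[1,1],R[0,1])),s['wrist_force'],s['ft_torque'],s['joints'])
c=cam('top')
for d in r.look_for('top','rack'): print(np.round(d['box']),d['conf'])
E
```

```text
[ 0.49385255 -0.39874171  0.09129635] 55.8287010931295 [ -1.61813925  -4.78201116 -10.68644942] [-0.80642245  0.49176495 -1.54040512] [-0.67831207  0.52980188 -0.0906695   0.95271598 -0.00184464 -0.0819061 ]
[237. 198. 302. 225.] 0.92
[130. 203. 228. 248.] 0.9
[234. 236. 288. 297.] 0.84
[356. 190. 375. 210.] 0.71
[369. 114. 422. 156.] 0.58
```

Lower, release, and rise to regrip on the mandrel.

Emit:
play_rows(commands=[0, 0, 0.02, 0, 0, 0, 0, 0, 0.04, 0, 0, 0, 0, 0, 0.055, 0, 0, 0, 0, 0, 0.066, 0, 0, 0, 0, 0, 0.066, 0, 0, 0])

```text
clock: 27.6
tool_pos: [0.4938, -0.3987, 0.0827]
tcp_rot: [-0.001, 0.295, 0.956, -0.0]
wrist_force: [-4.9, -3.0, -3.1]
grip_width: 0.0414
finger_force: 52.5
```

Emit:
play_rows(commands=[0, 0, 0, 0, 0, 0, 0, 0, 0, 0, 0, 0, 0, 0, 0, 0, 0, 0, 0, 0, 0, 0, 0, 0], hand=0.35)

```text
clock: 28.0
tool_pos: [0.496, -0.3985, 0.0828]
tcp_rot: [0.001, 0.294, 0.956, 0.0]
wrist_force: [0.6, 0.2, -0.4]
grip_width: 0.0578
finger_force: 0.0
```

Emit:
play_rows(commands=[0, 0, -0.15, 0, 0, 0, 0, 0, -0.3, 0, 0, 0, 0, 0, -0.45, 0, 0, 0, 0, 0, -0.45, 0, 0, 0, 0, 0, -0.45, 0, 0, 0])

```text
clock: 28.5
tool_pos: [0.4958, -0.3987, 0.1501]
tcp_rot: [0.001, 0.294, 0.956, -0.0]
wrist_force: [-0.2, 0.3, 0.1]
grip_width: 0.0577
finger_force: 0.0
```

```bash
python3 - <<'E'
from h import *
p,R=pose();s=r.state();print(p,np.degrees(np.arctan2(R[1,1],R[0,1])),s['wrist_force'])
c=cam('wrist');save('w9.png',cv2.resize(c['color'][130:330,200:440],(720,600),interpolation=3))
goto((.4936,-.3981,.114,np.radians(55.9)))
E
```

```text
[ 0.49583939 -0.39872688  0.15011481] 55.809098175554645 [-0.24243195  0.32436893  0.06391805]
shift [ 0.009 -0.005  0.234] turn [ 0.    -0.001 -0.003] mm 35
```

View pics/w9.png

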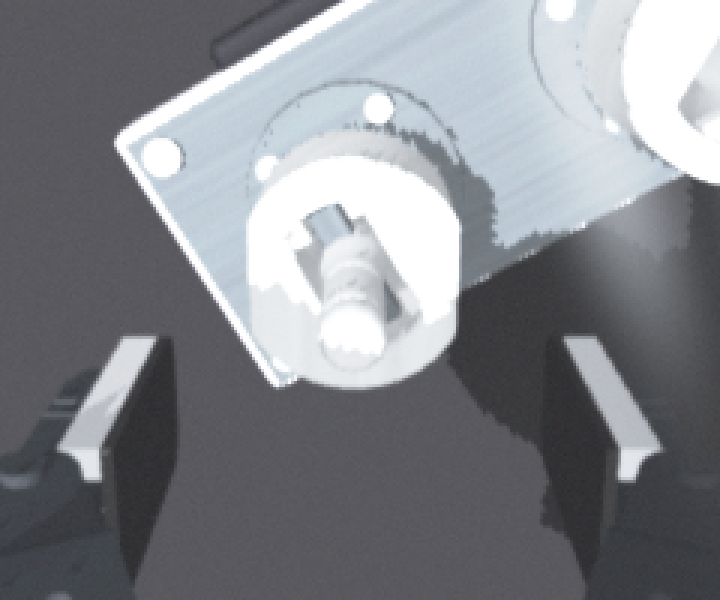

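The slot stands over the key, so the collar is released. Gripping the head.

Emit:
play_rows(commands=[0.008, -0.006, 0.08, 0, 0, 0, 0.008, -0.006, 0.16, 0, 0, 0, 0.008, -0.006, 0.235, 0, 0, 0, 0.008, -0.006, 0.235, 0, 0, 0])

```text
clock: 28.95
tool_pos: [0.4919, -0.3972, 0.111]
tcp_rot: [-0.003, 0.294, 0.956, 0.001]
wrist_force: [-0.2, 0.6, 0.1]
grip_width: 0.0575
finger_force: 0.0
```

Emit:
play_rows(commands=[0, 0, 0, 0, 0, 0, 0, 0, 0, 0, 0, 0, 0, 0, 0, 0, 0, 0, 0, 0, 0, 0, 0, 0, 0, 0, 0, 0, 0, 0], hand=-1, grip_force=30)

```text
clock: 29.45
tool_pos: [0.4942, -0.3991, 0.1152]
tcp_rot: [0.001, 0.294, 0.956, -0.0]
wrist_force: [0.0, -0.1, 1.7]
grip_width: 0.0108
finger_force: 29.2
```

Emit:
play_rows(commands=[0, 0, 0, 0, 0, 0, 0, 0, 0, 0, 0, 0, 0, 0, 0, 0, 0, 0])

```text
clock: 29.75
tool_pos: [0.4942, -0.399, 0.1151]
tcp_rot: [0.001, 0.294, 0.956, -0.0]
wrist_force: [0.9, -0.5, 4.1]
grip_width: 0.0109
finger_force: 29.4
```

Emit:
play_rows(commands=[0, 0, -0.02, 0, 0, 0, 0, 0, -0.04, 0, 0, 0, 0, 0, -0.06, 0, 0, 0, 0, 0, -0.06, 0, 0, 0])

```text
clock: 30.15
tool_pos: [0.4938, -0.3987, 0.1236]
tcp_rot: [-0.0, 0.294, 0.956, -0.0]
wrist_force: [-0.3, 0.3, -0.3]
grip_width: 0.011
finger_force: 29.2
```

Emit:
play_rows(commands=[0, 0, -0.15, 0, 0, 0, 0, 0, -0.3, 0, 0, 0, 0, 0, -0.45, 0, 0, 0, 0, 0, -0.6, 0, 0, 0, 0, 0, -0.75, 0, 0, 0])

```text
clock: 30.65
tool_pos: [0.4934, -0.3984, 0.2366]
tcp_rot: [-0.0, 0.294, 0.956, 0.0]
wrist_force: [0.7, 0.5, -1.3]
grip_width: 0.0109
finger_force: 29.5
```

```bash
python3 - <<'E'
from h import *
p,R=pose();s=r.state();print(p,s['wrist_force'])
q=np.radians
goto((.505,-.27,.24,q(42)),(.515,-.14,.24,q(26)),(.51,-.01,.24,q(10)),(.5,.09,.235,q(-6.3)),(.5,.1,.23,q(-6.3)))
E
```

```text
[ 0.49343547 -0.39843086  0.23661293] [ 0.73673645  0.47643778 -1.26314251]
shift [ 0.418  0.751 -0.022] turn [-0.    -0.002  0.46 ] mm 129 
shift [0.599 0.629 0.   ] turn [0.    0.    0.533] mm 130 
shift [0.794 0.35  0.   ] turn [0.    0.    0.533] mm 130 
shift [0.668 0.05  0.033] turn [0.    0.    0.543] mm 101 
shift [ 0.066 -0.007  0.033] turn [0. 0. 0.] mm 11
```

Emit:
play_rows(commands=[0.42, 0.75, -0.02, 0, 0, 0.46, 0.42, 0.75, -0.02, 0, 0, 0.46, 0.42, 0.75, -0.02, 0, 0, 0.46])

```text
clock: 30.95
tool_pos: [0.5044, -0.2673, 0.2391]
tcp_rot: [-0.001, 0.407, 0.913, 0.001]
wrist_force: [-0.1, -0.7, -0.9]
grip_width: 0.0105
finger_force: 29.7
```

Emit:
play_rows(commands=[0.6, 0.63, 0, 0, 0, 0.53, 0.6, 0.63, 0, 0, 0, 0.53, 0.6, 0.63, 0, 0, 0, 0.53])

```text
clock: 31.25
tool_pos: [0.5143, -0.1374, 0.2389]
tcp_rot: [-0.001, 0.53, 0.848, 0.0]
wrist_force: [0.1, -0.5, -0.3]
grip_width: 0.0106
finger_force: 29.7
```

Emit:
play_rows(commands=[0.8, 0.35, 0, 0, 0, 0.53, 0.8, 0.35, 0, 0, 0, 0.53, 0.8, 0.35, 0, 0, 0, 0.53])

```text
clock: 31.55
tool_pos: [0.5086, -0.0071, 0.2389]
tcp_rot: [-0.0, 0.642, 0.767, -0.0]
wrist_force: [0.8, -0.4, -1.9]
grip_width: 0.0107
finger_force: 29.7
```

Emit:
play_rows(commands=[0.67, 0.05, 0, 0, 0, 0.54, 0.67, 0.05, 0, 0, 0, 0.54, 0.67, 0.05, 0, 0, 0, 0.54, 0.67, 0.05, 0, 0, 0, 0.54, 0.67, 0.05, 0, 0, 0, 0.54])

```text
clock: 32.05
tool_pos: [0.4987, 0.0907, 0.2388]
tcp_rot: [0.0, 0.743, 0.669, -0.0]
wrist_force: [-0.2, -0.6, -1.8]
grip_width: 0.0108
finger_force: 29.7
```

```bash
python3 - <<'E'
from h import *
p,R=pose();print(p,R[:,2])
c=cam('wrist'); save('w10.png',c['color'])
for X in [(.4851,.0761,.07),(.4899,.1197,.07),(.4949,.1633,.07),(.4996,.2071,.07)]: print(proj(c,X))
for o in holes(c,200,450,0,230): print(o[0].round(1),o[1:4],o[4].round(4))
print('tip',proj(c,[p[0],p[1],p[2]-.082]))
E
```

```text
[0.49867354 0.09065919 0.23883513] [-3.92476916e-04 -8.37603208e-04 -9.99999572e-01]
[307.42611436 197.39162222]
[307.21602924 153.90842615]
[307.20149524 106.97633331]
[306.82910287  55.9910866 ]
[309.7 223. ] (np.int32(198), np.int32(19), np.int32(16)) [0.4843 0.0487 0.07  ]
[301. 188.] (np.int32(42), np.int32(8), np.int32(9)) [0.4798 0.0865 0.07  ]
[307.3 153.9] (np.int32(242), np.int32(18), np.int32(17)) [0.49   0.1197 0.07  ]
[307.3 107.2] (np.int32(263), np.int32(18), np.int32(19)) [0.495  0.1631 0.07  ]
[307.  56.] (np.int32(282), np.int32(19), np.int32(19)) [0.4998 0.2071 0.07  ]
tip [319.11627014 207.39640818]
```

View pics/w10.png

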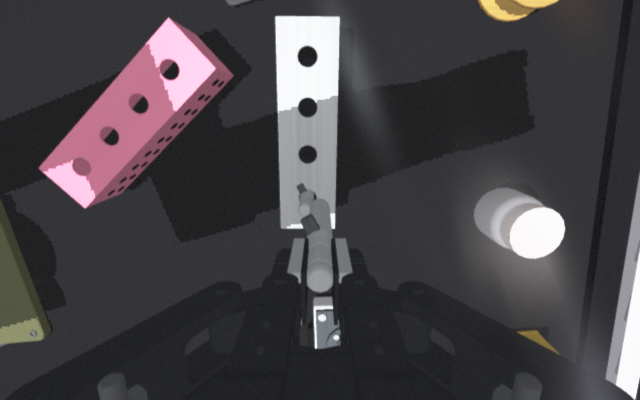

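```bash
python3 - <<'E'
from h import *
q=np.radians(-6.3)
goto((.4943,.163,.215,q),(.4943,.163,.176,q))
E
```

```text
shift [ 0.48  -0.081  0.159] turn [-0.     0.001  0.01 ] mm 77 
shift [0.   0.   0.26] turn [0. 0. 0.] mm 39
```

Emit:
play_rows(commands=[0.24, -0.04, 0, 0, 0, 0.01, 0.48, -0.08, 0, 0, 0, 0.01, 0.48, -0.08, 0.14, 0, 0, 0.01, 0.48, -0.08, 0.28, 0, 0, 0.01, 0.48, -0.08, 0.4, 0, 0, 0.01])

```text
clock: 32.6
tool_pos: [0.4947, 0.1626, 0.178]
tcp_rot: [0.0, 0.745, 0.667, -0.0]
wrist_force: [-0.7, 0.1, -2.4]
grip_width: 0.0108
finger_force: 29.7
```

Emit:
play_rows(commands=[0, 0, 0, 0, 0, 0, 0, 0, 0, 0, 0, 0, 0, 0, 0, 0, 0, 0, 0, 0, 0, 0, 0, 0])

```text
clock: 33.0
tool_pos: [0.4955, 0.1637, 0.1801]
tcp_rot: [0.0, 0.745, 0.667, 0.001]
wrist_force: [0.0, 0.6, -0.5]
grip_width: 0.0104
finger_force: 29.6
```

```bash
python3 - <<'E'
from h import *
p,R=pose();print(p,R[:,2])
c=cam('wrist')
for o in holes(c,270,350,0,230): print(o[0].round(1),o[1:4],o[4].round(4))
H=[.495,.1632,.07]
print('hole3',proj(c,H),'tip',proj(c,[p[0],p[1],p[2]-.082]))
save('w11.png',cv2.resize(c['color'][150:310,240:400],(560,560),interpolation=3))
goto((.4943,.163,.15,np.radians(-6.3)))
E
```

```text
[0.49547418 0.16371005 0.18013691] [ 2.11546093e-03  6.57562473e-04 -9.99997546e-01]
[309.8 222.9] (np.int32(196), np.int32(19), np.int32(16)) [0.4854 0.1428 0.07  ]
[317.7 194.9] (np.int32(198), np.int32(21), np.int32(15)) [0.4948 0.1661 0.07  ]
[318.4 144. ] (np.int32(376), np.int32(22), np.int32(21)) [0.5    0.2071 0.07  ]
hole3 [318.36888822 198.30238756] tip [318.86213015 207.59868075]
shift [-0.006 -0.007  0.2  ] turn [ 0.004 -0.002 -0.001] mm 30
```

View pics/w11.png

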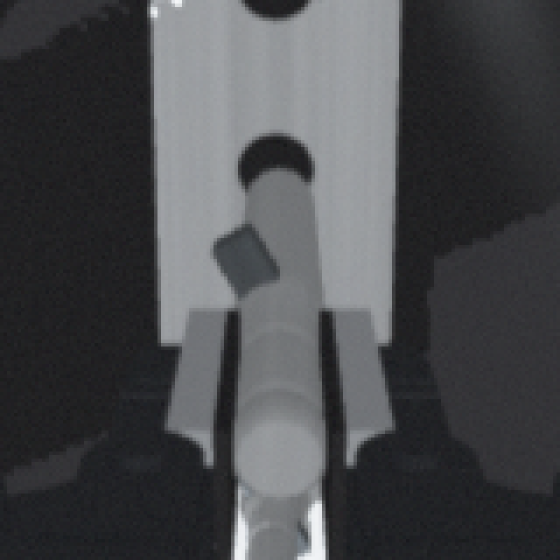

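The hole at (318,198) lines up with the tip, about 1 mm off, as last time. Descending with the same correction.

Emit:
play_rows(commands=[-0.004, -0.007, 0.05, 0, 0, 0, -0.004, -0.007, 0.1, 0, 0, 0, -0.004, -0.007, 0.15, 0, 0, 0, -0.004, -0.007, 0.2, 0, 0, 0, -0.004, -0.007, 0.25, 0, 0, 0])

```text
clock: 33.55
tool_pos: [0.4931, 0.1633, 0.1405]
tcp_rot: [-0.0, 0.745, 0.667, -0.0]
wrist_force: [-0.4, 0.6, -1.6]
grip_width: 0.0108
finger_force: 29.6
```

Emit:
play_rows(commands=[0, 0, 0.04, 0, 0, 0, 0, 0, 0.08, 0, 0, 0])

```text
clock: 33.75
tool_pos: [0.4933, 0.1634, 0.1288]
tcp_rot: [-0.0, 0.745, 0.667, -0.0]
wrist_force: [0.1, 0.0, -1.3]
grip_width: 0.0105
finger_force: 29.6
```

Emit:
play_rows(commands=[0, 0, 0.06, 0, 0, 0, 0, 0, 0.12, 0, 0, 0, 0, 0, 0.18, 0, 0, 0, 0, 0, 0.235, 0, 0, 0, 0, 0, 0.235, 0, 0, 0])

```text
clock: 34.25
tool_pos: [0.4927, 0.1631, 0.0929]
tcp_rot: [-0.0, 0.745, 0.667, -0.001]
wrist_force: [0.3, -0.2, -0.8]
grip_width: 0.0108
finger_force: 29.7
```

Emit:
play_rows(commands=[0, 0, 0.006, 0, 0, 0, 0, 0, 0.012, 0, 0, 0, 0, 0, 0.012, 0, 0, 0])

```text
clock: 34.55
tool_pos: [0.4936, 0.1634, 0.0927]
tcp_rot: [0.0, 0.745, 0.667, 0.0]
wrist_force: [-0.7, 0.5, -0.9]
grip_width: 0.011
finger_force: 29.7
```

Emit:
play_rows(commands=[0, 0, 0.008, 0, 0, 0, 0, 0, 0.016, 0, 0, 0, 0, 0, 0.016, 0, 0, 0])

```text
clock: 34.85
tool_pos: [0.4936, 0.1634, 0.0901]
tcp_rot: [0.0, 0.745, 0.667, 0.0]
wrist_force: [-1.1, -0.4, -0.4]
grip_width: 0.0107
finger_force: 29.8
```

Emit:
play_rows(commands=[0, 0, 0, 0, 0, 0, 0, 0, 0, 0, 0, 0, 0, 0, 0, 0, 0, 0, 0, 0, 0, 0, 0, 0], hand=0.35)

```text
clock: 35.25
tool_pos: [0.4934, 0.1634, 0.0901]
tcp_rot: [0.0, 0.745, 0.667, 0.0]
wrist_force: [0.1, 0.9, 0.3]
grip_width: 0.0579
finger_force: 0.0
```

Emit:
play_rows(commands=[0, 0, -0.2, 0, 0, 0, 0, 0, -0.4, 0, 0, 0, 0, 0, -0.6, 0, 0, 0, 0, 0, -0.8, 0, 0, 0, 0, 0, -0.9, 0, 0, 0])

```text
clock: 35.75
tool_pos: [0.4946, 0.1638, 0.2279]
tcp_rot: [0.001, 0.745, 0.667, 0.002]
wrist_force: [0.1, -0.4, 0.2]
grip_width: 0.0577
finger_force: 0.0
```

```bash
python3 - <<'E'
from h import *
p,R=pose();print(p,R[:,2])
c=cam('wrist'); print('top if home',proj(c,[.495,.1632,.116]))
for d in r.look_for('wrist','mandrel1'): print(np.round(d['box']),d['conf'])
q=np.radians
goto((.508,.02,.228,q(8)),(.515,-.12,.228,q(22)),(.508,-.26,.228,q(38)),(.496,-.392,.228,q(55.9)),(.4936,-.398,.15,q(55.9)))
E
```

```text
[0.49458629 0.16376553 0.22787811] [ 0.00390338  0.00128967 -0.99999155]
top if home [319.24134452 197.79113891]
[308. 168. 333. 202.] 0.68
[313. 254. 328. 296.] 0.63
shift [-0.944  0.191 -0.004] turn [ 0.01  -0.003 -0.477] mm 145 
shift [-0.931 -0.084  0.   ] turn [ 0.     0.    -0.467] mm 140 
shift [-0.848 -0.393  0.   ] turn [ 0.     0.    -0.533] mm 140 
shift [-0.644 -0.605  0.   ] turn [ 0.     0.    -0.597] mm 133 
shift [-0.009 -0.042  0.52 ] turn [0. 0. 0.] mm 78
```

Emit:
play_rows(commands=[-0.94, 0.19, 0, 0, 0, -0.48, -0.94, 0.19, 0, 0, 0, -0.48, -0.94, 0.19, 0, 0, 0, -0.48])

```text
clock: 36.15
tool_pos: [0.5055, 0.019, 0.2236]
tcp_rot: [-0.001, 0.654, 0.757, -0.001]
wrist_force: [0.7, 0.1, -0.7]
grip_width: 0.0575
finger_force: 0.0
```

Emit:
play_rows(commands=[-0.93, -0.08, 0, 0, 0, -0.47, -0.93, -0.08, 0, 0, 0, -0.47, -0.93, -0.08, 0, 0, 0, -0.47])

```text
clock: 36.45
tool_pos: [0.5131, -0.1216, 0.2235]
tcp_rot: [-0.001, 0.557, 0.83, -0.0]
wrist_force: [1.2, -0.2, -0.6]
grip_width: 0.0574
finger_force: 0.0
```

Emit:
play_rows(commands=[-0.85, -0.39, 0, 0, 0, -0.53, -0.85, -0.39, 0, 0, 0, -0.53, -0.85, -0.39, 0, 0, 0, -0.53])

```text
clock: 36.75
tool_pos: [0.507, -0.2615, 0.2234]
tcp_rot: [-0.001, 0.437, 0.9, 0.0]
wrist_force: [0.9, -0.4, -0.4]
grip_width: 0.0576
finger_force: 0.0
```

Emit:
play_rows(commands=[-0.64, -0.6, 0, 0, 0, -0.6, -0.64, -0.6, 0, 0, 0, -0.6, -0.64, -0.6, 0, 0, 0, -0.6, -0.64, -0.6, 0.2, 0, 0, -0.6, -0.64, -0.6, 0.4, 0, 0, -0.6])

```text
clock: 37.25
tool_pos: [0.4961, -0.3927, 0.1632]
tcp_rot: [0.0, 0.293, 0.956, -0.0]
wrist_force: [-0.0, 0.9, 0.7]
grip_width: 0.058
finger_force: 0.0
```

Emit:
play_rows(commands=[0, 0, 0, 0, 0, 0, 0, 0, 0, 0, 0, 0])

```text
clock: 37.45
tool_pos: [0.4955, -0.3902, 0.1638]
tcp_rot: [-0.002, 0.292, 0.957, 0.001]
wrist_force: [1.0, -0.3, 0.7]
grip_width: 0.0576
finger_force: 0.0
```

```bash
python3 - <<'E'
from h import *
p,R=pose();print(p,R[:,2])
goto((.4936,-.398,.0825,np.radians(55.9)))
E
```

```text
[ 0.49552834 -0.3901784   0.16378566] [-0.00265109  0.00209745 -0.99999429]
shift [-0.02  -0.051  0.542] turn [ 0.    -0.006  0.007] mm 82
```

Emit:
play_rows(commands=[-0.025, -0.048, 0.1, 0, 0, 0, -0.025, -0.048, 0.2, 0, 0, 0, -0.025, -0.048, 0.2, 0, 0, 0, -0.025, -0.048, 0.2, 0, 0, 0, -0.025, -0.048, 0.2, 0, 0, 0])

```text
clock: 37.95
tool_pos: [0.4962, -0.3995, 0.1362]
tcp_rot: [0.001, 0.291, 0.957, -0.0]
wrist_force: [0.7, 0.7, 0.2]
grip_width: 0.0576
finger_force: 0.0
```

```bash
python3 - <<'E'
from h import *
p,R=pose();print(p,R[:,2])
goto((.4937,-.398,.0825,np.radians(55.9)))
E
```

```text
[ 0.49623082 -0.39951476  0.13617385] [ 0.00164402 -0.00138682 -0.99999769]
shift [ 0.02  -0.001  0.358] turn [-0.     0.004  0.007] mm 54
```

Emit:
play_rows(commands=[0.018, -0.003, 0.1, 0, 0, 0, 0.018, -0.003, 0.2, 0, 0, 0, 0.018, -0.003, 0.28, 0, 0, 0, 0.018, -0.003, 0.355, 0, 0, 0, 0.018, -0.003, 0.355, 0, 0, 0])

```text
clock: 38.45
tool_pos: [0.4923, -0.3972, 0.0803]
tcp_rot: [-0.001, 0.292, 0.957, 0.0]
wrist_force: [-0.9, -0.5, 0.2]
grip_width: 0.0576
finger_force: 0.0
```

```bash
python3 - <<'E'
from h import *
p,R=pose();print(p,R[:,2])
goto((.4937,-.398,.0825,np.radians(55.9)))
E
```

```text
[ 0.49225275 -0.3971697   0.0802643 ] [-0.00202877  0.00165865 -0.99999657]
shift [-0.011  0.001 -0.015] turn [ 0.    -0.005  0.007] mm 3
```

Emit:
play_rows(commands=[-0.006, 0.002, 0, 0, 0, 0, -0.006, 0.002, 0, 0, 0, 0, -0.006, 0.002, 0, 0, 0, 0])

```text
clock: 38.75
tool_pos: [0.4945, -0.3985, 0.0825]
tcp_rot: [0.001, 0.292, 0.957, -0.0]
wrist_force: [0.1, -0.7, 0.7]
grip_width: 0.058
finger_force: 0.0
```

Emit:
play_rows(commands=[0, 0, 0, 0, 0, 0, 0, 0, 0, 0, 0, 0, 0, 0, 0, 0, 0, 0, 0, 0, 0, 0, 0, 0, 0, 0, 0, 0, 0, 0], hand=-1, grip_force=50)

```text
clock: 39.25
tool_pos: [0.494, -0.3989, 0.0826]
tcp_rot: [0.0, 0.292, 0.956, -0.001]
wrist_force: [-1.5, -1.3, 5.7]
grip_width: 0.0408
finger_force: 52.1
```

Emit:
play_rows(commands=[0, 0, -0.02, 0, 0, 0, 0, 0, -0.04, 0, 0, 0, 0, 0, -0.06, 0, 0, 0, 0, 0, -0.073, 0, 0, 0, 0, 0, -0.073, 0, 0, 0])

```text
clock: 39.75
tool_pos: [0.4939, -0.3988, 0.0915]
tcp_rot: [-0.0, 0.292, 0.956, -0.0]
wrist_force: [1.2, -5.2, -9.8]
grip_width: 0.0411
finger_force: 51.6
```

Emit:
play_rows(commands=[0, 0, 0, 0, 0, 0.2, 0, 0, 0, 0, 0, 0.45, 0, 0, 0, 0, 0, 0.7, 0, 0, 0, 0, 0, 0.9, 0, 0, 0, 0, 0, 1])

```text
clock: 40.25
tool_pos: [0.4936, -0.3991, 0.0911]
tcp_rot: [-0.0, 0.531, 0.848, -0.001]
wrist_force: [0.6, -6.4, -9.2]
grip_width: 0.0413
finger_force: 51.7
```

Emit:
play_rows(commands=[0, 0, 0, 0, 0, 0.2, 0, 0, 0, 0, 0, 0.45, 0, 0, 0, 0, 0, 0.7, 0, 0, 0, 0, 0, 0.9, 0, 0, 0, 0, 0, 1])

```text
clock: 40.75
tool_pos: [0.4932, -0.3992, 0.091]
tcp_rot: [-0.0, 0.732, 0.681, -0.001]
wrist_force: [-0.5, -7.1, -9.1]
grip_width: 0.041
finger_force: 51.7
```

```bash
python3 - <<'E'
from h import *
p,R=pose();s=r.state();print(p,np.degrees(np.arctan2(R[1,1],R[0,1])),s['wrist_force'],s['ft_torque'])
E
```

```text
[ 0.49315441 -0.39916893  0.09104571] -4.0899451720730555 [-0.46085236 -7.08591939 -9.11577902] [-1.28128256  0.01681534  0.25123141]
```

Emit:
play_rows(commands=[0, 0, 0.02, 0, 0, 0, 0, 0, 0.04, 0, 0, 0, 0, 0, 0.055, 0, 0, 0, 0, 0, 0.068, 0, 0, 0, 0, 0, 0.068, 0, 0, 0])

```text
clock: 41.25
tool_pos: [0.4932, -0.3992, 0.0826]
tcp_rot: [0.0, 0.731, 0.682, -0.001]
wrist_force: [-1.5, -4.8, 0.2]
grip_width: 0.0409
finger_force: 52.9
```

Emit:
play_rows(commands=[0, 0, 0, 0, 0, 0, 0, 0, 0, 0, 0, 0, 0, 0, 0, 0, 0, 0, 0, 0, 0, 0, 0, 0], hand=0.4)

```text
clock: 41.65
tool_pos: [0.4941, -0.3976, 0.0825]
tcp_rot: [-0.0, 0.731, 0.683, 0.0]
wrist_force: [-0.2, -0.4, 0.2]
grip_width: 0.0597
finger_force: 0.0
```

Emit:
play_rows(commands=[0, 0, -0.2, 0, 0, 0, 0, 0, -0.4, 0, 0, 0, 0, 0, -0.6, 0, 0, 0, 0, 0, -0.8, 0, 0, 0, 0, 0, -0.9, 0, 0, 0])

```text
clock: 42.15
tool_pos: [0.495, -0.3986, 0.2208]
tcp_rot: [0.002, 0.731, 0.683, 0.001]
wrist_force: [0.1, -0.1, 0.7]
grip_width: 0.0597
finger_force: 0.0
```

Emit:
play_rows(commands=[0, 0, 0, 0, 0, 0, 0, 0, 0, 0, 0, 0, 0, 0, 0, 0, 0, 0])

```text
clock: 42.45
tool_pos: [0.4932, -0.3974, 0.2159]
tcp_rot: [-0.001, 0.731, 0.683, -0.0]
wrist_force: [1.0, -0.2, -0.8]
grip_width: 0.0597
finger_force: 0.0
```

```bash
python3 - <<'E'
from h import *
c=cam('wrist'); side=cam('side')
o=np.zeros((560,800,3),np.uint8)
o[:350,:350]=cv2.resize(c['color'][140:260,260:380],(350,350),interpolation=3)
o[:,350:]=cv2.resize(side['color'][150:400,240:440],(450,560),interpolation=3)
save('w12.png',o)
for d in r.look_for('side','mandrel1'): print(np.round(d['box']),d['conf'])
print('home tops',proj(side,[.485,.0761,.116]),proj(side,[.4949,.1632,.116]))
E
```

```text
[366. 287. 390. 321.] 0.33
home tops [283.63330587 182.45216537] [273.58316607 163.55993825]
```

View pics/w12.png

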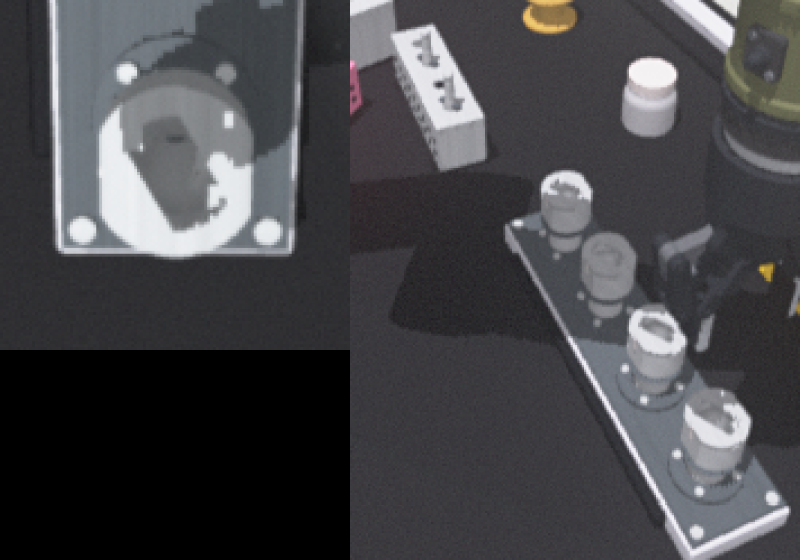

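The final picture shows both collars locked and down, and both mandrels standing on their keys in the rack at side-view pixels (272,166) and (280,185). The jar, spool and bin haven't moved. Handing in.

```bash
python3 -c "
from station import r
print(r.finish_job())"
```

```text
the job is handed in; nothing more can be done
None
```

The job is handed in: both mandrels (from the two end chucks) stand home on their keys in the small white rack, all four collars are locked and down, and the jar, spool and bin were not touched; the judge's result was not shown.

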